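Lock the sweet boxes on the bench press

TASK

Lock every sweet box on the counter with the bench press: slide a box under the punch until one lock pin sits below it, push the palm knob down until that pin is fully home, then turn the box end for end and do the pin at its other end. Lay all the locked boxes flat, lids up, side by side in the wooden display tray, let the press spring back up, and leave the jar and the bucket alone.

Things in the scene. Friction and masses are not known exactly. Their poses are not given: they have to be found in the camera images.
- press: Bench setting press, fixed. Origin on the counter straight below the punch; z up; x is the feed direction, from the open front to the column. Steel bed 8 mm thick, 110 mm wide, from x=-240 to +95 mm. Column front face at x=+36 mm. Two guide cheeks (x=-30 to +36, 16 mm above the bed) leave a channel 64 mm wide (y=-32 to +32): a box enters lengthwise only, from the front.
- press_spot (a point): Point on top of the bed straight below the punch, 8 mm above the counter; axes as the press. Above it an arm and round head 26 mm across, from 88 to 128 mm above the counter; nothing overhangs before x=-16 mm.
- plunger (a joint): Travel of the plunger (palm knob and punch), m: 0 up (rest), 0.024 fully down. A spring of 2 to 6 N brings it back by itself. With a box on the bed the punch meets a proud pin at 0.014 and the pin is fully home at 0.020; beside a well it meets the lid at 0.012.
- knob_top (a point): Centre of the top of the black palm knob (32 mm across, 14 mm thick), on the punch axis, 178 mm above the counter at rest; pushed straight down to work the press.
- punch_tip (a point): Lower end of the round steel punch, 8 mm across, 56 mm above the counter at rest (12 mm over the lid of a box on the bed).
- tray: Wooden display tray, fixed, 300 (x) x 240 (y) mm outside, walls 5 mm thick and 22 mm high, floor 5 mm thick. Origin under its centre, z up. Holds three boxes side by side lengthwise along its y axis, at x about -80, 0 and +80 mm.
- jar: Bystander: amber jar, 80 mm across, 130 mm high, beyond the press. Origin under its centre.
- bucket: Bystander: small steel bucket beyond the mat, 76 mm across, 90 mm high. Origin under its centre.
- box1: Sweet box, 200 (x) x 46 (y) x 36 (z) mm, about 0.25 kg: clear tub of sweets, flat white lid. Origin under its centre, z up through the lid. At first on a grey mat 3 mm thick. In the lid, at x=-78 (end a) and x=+78 mm (end b), y=0, a round well 20 mm across with a dark steel lock pin in it. All boxes are alike; two or three are present.
- box1_pin_a (a joint): How far the lock pin at end a of box1 has been pushed in, m: 0 proud (its top 2 mm below the lid's surface), 0.006 fully home (8 mm below). It stays where it is left; pushing it takes about 6 N.
- box1_pin_a_top (a point): Centre of the top of the lock pin (17 mm across) at end a of box1.
- box1_pin_b (a joint): How far the lock pin at end b of box1 has been pushed in, m: 0 proud (its top 2 mm below the lid's surface), 0.006 fully home (8 mm below). It stays where it is left; pushing it takes about 6 N.
- box1_pin_b_top (a point): Centre of the top of the lock pin (17 mm across) at end b of box1.
- box2: Sweet box, 200 (x) x 46 (y) x 36 (z) mm, about 0.25 kg: clear tub of sweets, flat white lid. Origin under its centre, z up through the lid. At first on a grey mat 3 mm thick. In the lid, at x=-78 (end a) and x=+78 mm (end b), y=0, a round well 20 mm across with a dark steel lock pin in it. All boxes are alike; two or three are present.
- box2_pin_a (a joint): How far the lock pin at end a of box2 has been pushed in, m: 0 proud (its top 2 mm below the lid's surface), 0.006 fully home (8 mm below). It stays where it is left; pushing it takes about 6 N.
- box2_pin_a_top (a point): Centre of the top of the lock pin (17 mm across) at end a of box2.
- box2_pin_b (a joint): How far the lock pin at end b of box2 has been pushed in, m: 0 proud (its top 2 mm below the lid's surface), 0.006 fully home (8 mm below). It stays where it is left; pushing it takes about 6 N.
- box2_pin_b_top (a point): Centre of the top of the lock pin (17 mm across) at end b of box2.
- box3: Sweet box, 200 (x) x 46 (y) x 36 (z) mm, about 0.25 kg: clear tub of sweets, flat white lid. Origin under its centre, z up through the lid. At first on a grey mat 3 mm thick. In the lid, at x=-78 (end a) and x=+78 mm (end b), y=0, a round well 20 mm across with a dark steel lock pin in it. All boxes are alike; two or three are present.
- box3_pin_a (a joint): How far the lock pin at end a of box3 has been pushed in, m: 0 proud (its top 2 mm below the lid's surface), 0.006 fully home (8 mm below). It stays where it is left; pushing it takes about 6 N.
- box3_pin_a_top (a point): Centre of the top of the lock pin (17 mm across) at end a of box3.
- box3_pin_b (a joint): How far the lock pin at end b of box3 has been pushed in, m: 0 proud (its top 2 mm below the lid's surface), 0.006 fully home (8 mm below). It stays where it is left; pushing it takes about 6 N.
- box3_pin_b_top (a point): Centre of the top of the lock pin (17 mm across) at end b of box3.
Not all that is in view belongs to the job. What is shaped like the box2 but pink or purple is not meant.

How it is judged:
At the end, for the whole second after the job is handed in: Every box present has both pins over 4.5 mm in and rests in the tray, lid up, flat on the floor (origin under 12 mm above the tray's underside, within 130 mm of its centre along x and 30 mm along y, tilt under 0.1 rad); the plunger is up (under 4 mm) (value of joint each of box1_pin_a, box1_pin_b, box2_pin_a, box2_pin_b, box3_pin_a, box3_pin_b above 0.0045 m and x of box1 in the frame of tray between -0.13 and 0.13 m and y of box1 in the frame of tray between -0.03 and 0.03 m and z of box1 in the frame of tray between 0 and 0.012 m and angle between each of box1, box2, box3's own z axis and vertical below 0.1 rad and linear speed of each of box1, box2, box3 below 0.02 m/s and x of box2 in the frame of tray between -0.13 and 0.13 m and y of box2 in the frame of tray between -0.03 and 0.03 m and z of box2 in the frame of tray between 0 and 0.012 m and x of box3 in the frame of tray between -0.13 and 0.13 m and y of box3 in the frame of tray between -0.03 and 0.03 m and z of box3 in the frame of tray between 0 and 0.012 m and value of joint plunger below 0.004 m); the robot touches nothing.
It fails at once if the jar is pushed more than 30 mm or knocked over (distance of jar from where it was at the start of the episode above 0.03 m or angle between jar's own z axis and vertical above 0.5 rad).
It fails at once if the bucket is pushed more than 30 mm or knocked over (distance of bucket from where it was at the start of the episode above 0.03 m or angle between bucket's own z axis and vertical above 0.5 rad).
It fails at once if a lock pin is pushed in by something other than the press ((velocity of joint box1_pin_a above 0.004 m/s and value of joint box1_pin_a between 0.0025 and 0.0055 m and distance between box1_pin_a_top and punch_tip above 0.014 m) or (velocity of joint box1_pin_b above 0.004 m/s and value of joint box1_pin_b between 0.0025 and 0.0055 m and distance between box1_pin_b_top and punch_tip above 0.014 m) or (velocity of joint box2_pin_a above 0.004 m/s and value of joint box2_pin_a between 0.0025 and 0.0055 m and distance between box2_pin_a_top and punch_tip above 0.014 m) or (velocity of joint box2_pin_b above 0.004 m/s and value of joint box2_pin_b between 0.0025 and 0.0055 m and distance between box2_pin_b_top and punch_tip above 0.014 m) or (velocity of joint box3_pin_a above 0.004 m/s and value of joint box3_pin_a between 0.0025 and 0.0055 m and distance between box3_pin_a_top and punch_tip above 0.014 m) or (velocity of joint box3_pin_b above 0.004 m/s and value of joint box3_pin_b between 0.0025 and 0.0055 m and distance between box3_pin_b_top and punch_tip above 0.014 m)).
Of box1, box2, box3 only 2 to 3 are there at a start; the rules pass over those that are not, and their reading is None.
At some moment in a run one of box1, box2, box3 may be knocked a few centimetres aside while the robot is not near it.
Once in a run the grip may slacken for a moment while it holds something.
It also fails if it takes over 210 s, if anything falls off the work surface, if the arm or the gripper's body presses on something with over 40 N, if the wrist force passes 120 N, or if a joint passes its speed limit or range.

ROBOT

A 6-joint arm with a two-finger parallel gripper is mounted at the origin on the work surface. World frame = base frame: x ahead of the robot, y to its left, z up, the work surface at z = 0. Lengths are in m, angles in rad, forces in N, time in s.
With the tool pointing down it reaches from about 0.275 to 0.75 m from the base axis. Payload 10.2 kg.
Tool frame: the origin (TCP) lies at the very end of the fingers, on their centre line; the grasp point (between the pads) lies 19 mm behind it; z points along the fingers, y is the line along which they close (so a half turn about z gives the same grasp; the last joint's range is limited). The gripper opens to 85 mm and grips with 20 to 120 N. Pads are 22 mm wide; open, the fingers measure 114 mm over their backs; the gripper's body (76 mm by 85 mm) begins 54 mm behind the grasp point. The pads swing forward as they close: fully open they stand 13 mm farther back than shut.
Start: joints at [-1.481, 0.313, 1.498, -0, 1.331, -0.223], TCP at [0.162, -0.5, 0.211] pointing down, gripper open.
Joint ranges: [-2.94, 2.94], [-0.97, 2.17], [0.19, 2.56], [-1.23, 4.37], [0.02, 3.11], [-2.88, 2.88]. Speed limits (rad/s): [2.39, 2.39, 3.01, 3.14, 3.14, 3.14].

INTERFACE

Orientations are given as a 3x3 rotation matrix whose columns are the frame's x, y, z axes.
In Python, from plant import * gives the robot as it stands.
- The arm moves only by the shell command python3 -m inch 'ROWS' [FORCE]. ROWS is a JSON object of lists of equal length, an entry for each row: "dp": the shift along the tool's x, y, z normalised to -1 to 1, where 1 is 0.1 m, a list of three; "turn": the turn about the tool's z normalised to -1 to 1, where 1 is 0.5 rad; "claw": the closure, from -1 (fully open) to 1 (shut). A call has 1 to 8 rows; each row is the pose to reach, as a shift and turn from the pose commanded when the call began, along the tool's axes at that moment; what a row does not reach only later rows make up. A row lasts 1/8 s, in which the tool goes at most 62.5 mm and 10.7 degrees, less where a joint would pass 70% of its speed; a pose out of reach is approached as far as the arm can. A call with a number of a shift or a turn outside -1 to 1 is refused whole. A call with a gripper value outside its range is refused whole. The fingers move at their own pace and stop on an object; FORCE is the grip in N (left out, the last holds). Time passes only in rows, so rows that repeat a pose let the fingers close. It gives the time, the measured TCP pose, the force, the opening and the grip force at its end, in the units of the state.
- observe(): the state, without advancing time (a new reading comes with each control period).
- camera(name): name is "scene" or "top"; returns a dict with "img" (400x640x3 uint8, red, green, blue), "camera_matrix" (3x3 intrinsics, pixels), "origin" and "orientation" of the camera in the world. Camera axes: x right, y down, z forward; pixel columns grow to the right and rows downward; lengths in m; the calibration is good to about 2 mm. A picture is of the moment at which its call begins. There is no depth.
- sign_off(): hands the job in; it is judged then, once.
The state is a dict: "time": time; "joint_positions": joint angles; "joint_vel": joint speeds; "effort": joint torques, N m; "eef_pos": TCP position; "tcp_rot": TCP orientation; "wrist_force": force on the tool from outside, world axes, zero at the start; "torque": the same for the moment, N m; "gripper_width": finger opening in m; "grasp_force": force on a finger pad.
Only numpy, scipy, OpenCV 4.12 (cv2) and the standard library are available. Lean on these libraries where they do the work, as an engineer would, in place of code of your own. Each camera call takes 0.05 s, during which the arm holds its last target. There are 200 camera calls.

## Working session

There is one attempt and no reset: what is moved stays moved. The work goes in short steps, Python scripts to look and compute and a shell command to move; the robot and the scene stay as the last step left them, time stands still between calls to the robot, and variables do not carry over. Pictures are saved under pics/ and viewed, at most 14 in all, crops included, and the job is handed in when it is done.

```bash
ls; mkdir -p pics; python3 - <<'E'
from plant import *
import cv2
for n in ("scene","top"):
    c=camera(n); cv2.imwrite(f"pics/{n}0.png",c["img"][:,:,::-1]); print(n,c["camera_matrix"],c["origin"],c["orientation"])
s=observe(); print(s)
E
```

```text
pics
scene [[395.66366421   0.         308.12293185]
 [  0.         395.66366421 206.86814834]
 [  0.           0.           1.        ]] [1.50493507 0.00754376 0.85077762] [[-0.13319187  0.56425786 -0.81478402]
 [ 0.99098123  0.08801662 -0.10104098]
 [ 0.01470137 -0.8208935  -0.57089204]]
top [[387.22582916   0.         318.54466562]
 [  0.         387.22582916 200.76793223]
 [  0.           0.           1.        ]] [ 0.35839583 -0.13640169  1.44290564] [[ 0.01941538 -0.99675405  0.07813072]
 [-0.99976483 -0.01860001  0.01115027]
 [-0.00966085 -0.07832884 -0.99688077]]
{'time': 0.1, 'joint_positions': array([-1.48140000e+00,  3.13402204e-01,  1.49835750e+00, -5.14376564e-06,
        1.33101925e+00, -2.23407256e-01]), 'joint_vel': array([ 0.00071846, -0.00220671, -0.00217608, -0.00109084, -0.00020394,
        0.00088949]), 'effort': array([ 2.48102238e-03, -4.12901509e+01, -2.60144949e+01, -2.33406836e-04,
        3.03404071e-03,  4.40842925e-06]), 'eef_pos': array([ 0.16151677, -0.49926672,  0.21008951]), 'tcp_rot': array([[ 9.51474209e-01,  3.07728479e-01, -1.10886537e-04],
       [ 3.07728391e-01, -9.51473511e-01,  1.18111924e-03],
       [ 2.57958426e-04, -1.15792743e-03, -9.99999296e-01]]), 'wrist_force': array([0.02973423, 0.72237136, 0.1499344 ]), 'torque': array([-0.01882141, -0.01874626,  0.02993758]), 'grasp_force': 0.0, 'gripper_width': 0.0850314938432388}
```

View pics/top0.png

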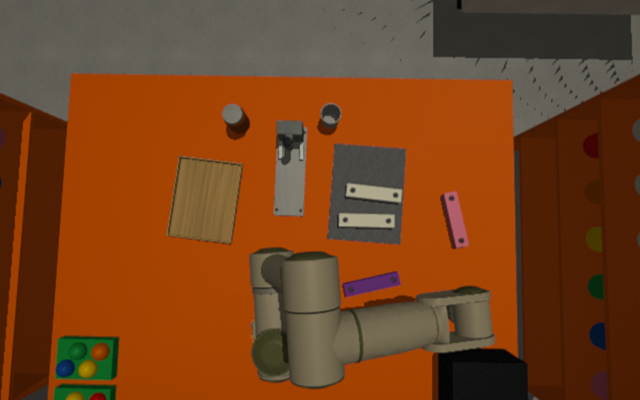

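View pics/scene0.png

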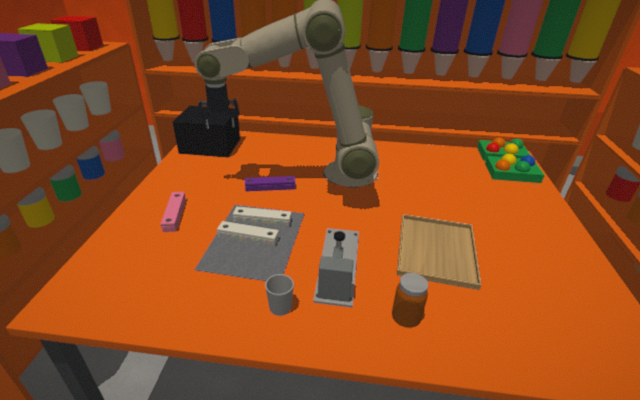

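```bash
cat > h.py <<'E'
import numpy as np, cv2
from plant import *
def px2w(c,u,v,z):
    d=np.linalg.solve(c["camera_matrix"],[u,v,1.]); d=c["orientation"]@d; o=np.array(c["origin"])
    return o+d*(z-o[2])/d[2]
def crop(c,x0,y0,w,h,k,fn):
    im=cv2.resize(c["img"][y0:y0+h,x0:x0+w,::-1],None,fx=k,fy=k,interpolation=cv2.INTER_CUBIC); cv2.imwrite(fn,im)
def st():
    s=observe(); R=s["tcp_rot"]; print("t",round(s["time"],2),"p",np.round(s["eef_pos"],4),"yaw x-axis",round(np.arctan2(R[1,0],R[0,0]),4),"F",np.round(s["wrist_force"],1),"w",round(s["gripper_width"],4),"g",round(s["grasp_force"],1),"j",np.round(s["joint_positions"],2)); return s
def go(x,y,z,yaw=None):  # dp in tool axes from current measured pose
    s=st(); R=s["tcp_rot"]; d=R.T@(np.array([x,y,z])-s["eef_pos"]); print("dp",np.round(d/0.1,3))
    if yaw is not None:
        e=-(yaw-np.arctan2(R[1,0],R[0,0])); e=(e+np.pi/2)%np.pi-np.pi/2; print("turn(z down)",round(e/0.5,3))
E
python3 - <<'E'
from h import *
c=camera("top"); crop(c,160,95,260,155,3,"pics/c1.png")
E
```

```text
(no output)
```

View pics/c1.png

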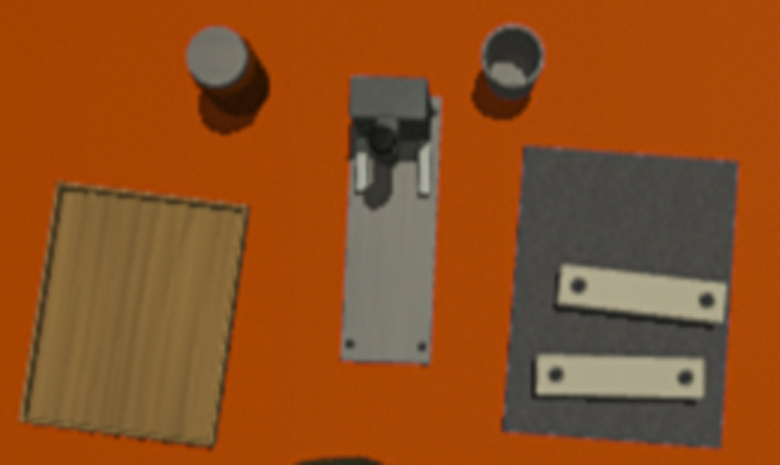

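```bash
python3 - <<'E'
from h import *
c=camera("top")
def P(u,v,z): return px2w(c,160+(u-1)/3,95+(v-1)/3,z)[:2]
print("bed front",P(341,360,.008),P(428,364,.008)); print("bed back right",P(441,98,.008))
print("knob",P(383,138,.178)); print("cheeks front", P(361,193,.024),P(424,195,.024))
for n,a,b in (("A",(578,285),(707,300)),("B",(556,374),(685,377))):
    a,b=P(*a,.036),P(*b,.036); d=a-b; print(n,(a+b)/2,np.linalg.norm(d),"yaw",np.arctan2(d[1],d[0]))
t=[P(*q,.022) for q in ((60,184),(247,206),(213,446),(22,420))]; print("tray",np.round(t,3),np.mean(t,0))
d=t[0]-t[3];e=t[1]-t[2];print([np.arctan2(q[1],q[0]) for q in (d,e)], [np.arctan2(q[0],-q[1]) for q in (t[1]-t[0],t[2]-t[3])])
print("jar",P(217,58,.13),"bucket",P(513,55,.09))
st()
E
```

```text
bed front [0.41599996 0.04639829] [ 0.41310312 -0.0613601 ]
bed back right [ 0.74800595 -0.07012498]
knob [ 0.65570632 -0.01476257]
cheeks front [0.62237414 0.02550022] [ 0.62124593 -0.05250981]
A [ 0.50388234 -0.32152838] 0.15745023901261332 yaw 1.4726323532858347
B [ 0.40257065 -0.29583966] 0.15575934857042975 yaw 1.5666663124062472
tray [[0.627 0.4  ]
 [0.604 0.167]
 [0.308 0.198]
 [0.335 0.433]] [0.4684254  0.29948351]
[np.float64(-0.11130280027221416), np.float64(-0.10488610965338657)] [np.float64(-0.10017480031229185), np.float64(-0.11423093337434287)]
jar [0.75762687 0.18439773] bucket [ 0.77923034 -0.15840785]
t 0.2 p [ 0.1615 -0.4994  0.2103] yaw x-axis 0.3128 F [ 0.1  0.  -0. ] w 0.0857 g 0.0 j [-1.48  0.31  1.5   0.    1.33 -0.22]
```

```bash
T='{"dp":[[0,0,0],[0,0,0],[0,0,0]],"turn":[-0.836,-0.836,-0.836],"claw":[-1,-1,-1]}'
python3 -m inch '{"dp":[[0,0,0],[0,0,0],[0,0,0]],"turn":[-0.836,-0.836,-0.836],"claw":[-1,-1,-1]}' 
python3 -m inch '{"dp":[[0,0,0],[0,0,0],[0,0,0]],"turn":[-0.836,-0.836,-0.836],"claw":[-1,-1,-1]}' >/dev/null
python3 -m inch '{"dp":[[0,0,0],[0,0,0],[0,0,0]],"turn":[-0.836,-0.836,-0.836],"claw":[-1,-1,-1]}' >/dev/null
python3 -m inch '{"dp":[[0.68,0.8,0],[0.68,0.8,0],[0.68,0.8,0]],"turn":[0,0,0],"claw":[-1,-1,-1]}' >/dev/null
python3 -m inch '{"dp":[[0.68,0.8,0],[0.68,0.8,0],[0.68,0.8,0]],"turn":[0,0,0],"claw":[-1,-1,-1]}' >/dev/null
python3 -m inch '{"dp":[[0.68,0.8,0],[0.68,0.8,0],[0.68,0.8,0],[0.68,0.8,0]],"turn":[0,0,0,0],"claw":[-1,-1,-1,-1]}'
python3 -c "
from h import *
go(.4026,-.2958,.1,1.5667)"
```

```text
time: 0.57
eef_pos: [0.1615, -0.4994, 0.2104]
tcp_rot: [[0.743, 0.67, -0.0], [0.67, -0.743, 0.0], [0.0, -0.0, -1.0]]
wrist_force: [0.4, -0.4, -1.0]
gripper_width: 0.0855
grasp_force: 0.0
time: 2.58
eef_pos: [0.4016, -0.2976, 0.2104]
tcp_rot: [[0.005, 1.0, -0.0], [1.0, -0.005, -0.0], [-0.0, -0.0, -1.0]]
wrist_force: [0.8, 0.1, 0.6]
gripper_width: 0.0856
grasp_force: 0.0
t 2.58 p [ 0.4016 -0.2976  0.2104] yaw x-axis 1.5658 F [0.8 0.1 0.6] w 0.0856 g 0.0 j [-0.87  0.26  1.57 -0.    1.31 -0.87]
dp [0.018 0.01  1.104]
turn(z down) -0.002
```

```bash
python3 -m inch '{"dp":[[0.02,0.01,0.98],[0.02,0.01,0.98],[0.02,0.01,0.98]],"turn":[0,0,0],"claw":[-1,-1,-1]}' >/dev/null
python3 -m inch '{"dp":[[0,0,0.4],[0,0,0.7],[0,0,0.9],[0,0,0.99],[0,0,0.99]],"turn":[0,0,0,0,0],"claw":[-1,-1,-1,-1,-1]}' 
python3 -m inch '{"dp":[[0,0,0],[0,0,0],[0,0,0],[0,0,0],[0,0,0],[0,0,0],[0,0,0],[0,0,0]],"turn":[0,0,0,0,0,0,0,0],"claw":[0,0.2,0.5,1,1,1,1,1]}' 50
```

```text
time: 3.58
eef_pos: [0.4035, -0.2954, 0.0145]
tcp_rot: [[0.005, 1.0, 0.001], [1.0, -0.005, -0.001], [-0.001, 0.001, -1.0]]
wrist_force: [-0.0, 0.5, -0.1]
gripper_width: 0.0851
grasp_force: 0.0
time: 4.58
eef_pos: [0.4036, -0.2948, 0.0147]
tcp_rot: [[0.004, 1.0, 0.001], [1.0, -0.004, -0.001], [-0.001, 0.001, -1.0]]
wrist_force: [-2.6, 2.1, 9.9]
gripper_width: 0.0431
grasp_force: 49.3
```

```bash
python3 -m inch '{"dp":[[0,0,-0.2],[0,0,-0.4],[0,0,-0.5],[0,0,-0.5]],"turn":[0,0,0,0],"claw":[1,1,1,1]}' 
python3 -m inch '{"dp":[[0.3,0.07,0],[0.6,0.14,0],[0.95,0.22,0],[0.95,0.22,0]],"turn":[0,0,0,0],"claw":[1,1,1,1]}' >/dev/null
python3 -m inch '{"dp":[[0.4,0.09,0],[0.8,0.18,0],[0.95,0.22,0],[0.95,0.22,0]],"turn":[0,0,0,0],"claw":[1,1,1,1]}' | tail -2
python3 -m inch '{"dp":[[0.4,0.09,0],[0.8,0.18,0],[0.95,0.22,0],[0.95,0.22,0]],"turn":[0,0,0,0],"claw":[1,1,1,1]}'  | tail -2
python3 -m inch '{"dp":[[0,0,0],[0,0,0],[0,0,0]],"turn":[0.3,0.6,0.797],"claw":[1,1,1]}' | tail -2
python3 -m inch '{"dp":[[0,0,0],[0,0,0],[0,0,0]],"turn":[0.3,0.6,0.797],"claw":[1,1,1]}' | tail -2
python3 -m inch '{"dp":[[0,0,0],[0,0,0],[0,0,0]],"turn":[0.3,0.6,0.797],"claw":[1,1,1]}' | tail -2
python3 -m inch '{"dp":[[0,0,0],[0,0,0],[0,0,0],[0,0,0]],"turn":[0.3,0.6,0.797,0.797],"claw":[1,1,1,1]}' | tail -2
python3 -c "
from h import *
go(.47,-.0095,.0217,-.0265)
c=camera('top'); crop(c,230,100,180,160,4,'pics/c2.png')"
```

```text
time: 5.08
eef_pos: [0.4035, -0.2946, 0.0639]
tcp_rot: [[0.004, 1.0, 0.001], [1.0, -0.004, -0.001], [-0.001, 0.001, -1.0]]
wrist_force: [0.1, -0.6, -2.8]
gripper_width: 0.0423
grasp_force: 50.9
gripper_width: 0.0423
grasp_force: 51.0
gripper_width: 0.0425
grasp_force: 51.1
gripper_width: 0.0425
grasp_force: 51.1
gripper_width: 0.0428
grasp_force: 51.1
gripper_width: 0.0423
grasp_force: 51.1
gripper_width: 0.0425
grasp_force: 51.1
t 8.2 p [ 0.4705 -0.0112  0.0636] yaw x-axis -0.0279 F [-0.3  0.3 -1.5] w 0.0425 g 51.1 j [-0.27  0.38  1.84 -0.    0.93  1.33]
dp [-0.005 -0.017  0.419]
turn(z down) -0.003
```

View pics/c2.png

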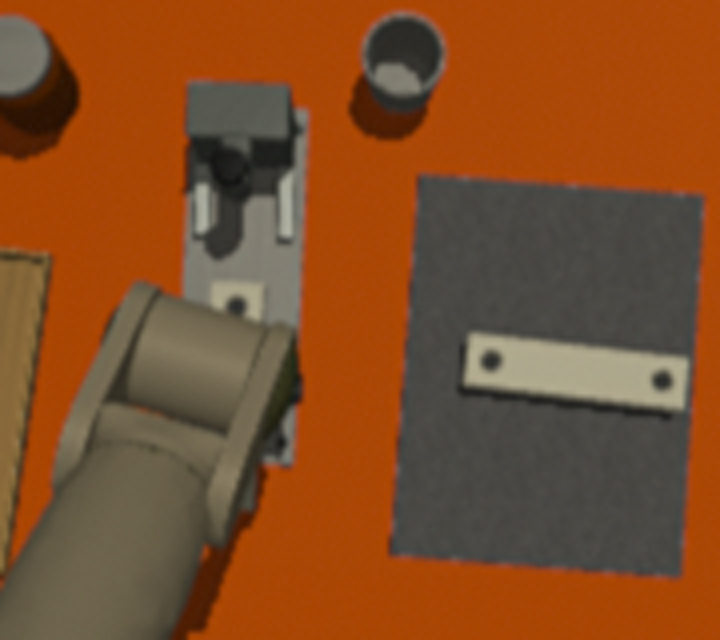

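```bash
python3 -c "
from h import *
c=camera('top'); print(px2w(c,230+235.5/4,100+305.5/4,.086))"
python3 -m inch '{"dp":[[0,-0.01,0.2],[0,-0.01,0.35],[0,-0.01,0.41],[0,-0.01,0.41]],"turn":[0,0,0,0],"claw":[1,1,1,1]}' 
python3 -c "
from h import *
c=camera('top'); crop(c,270,110,60,60,10,'pics/c3.png')"
```

```text
[ 0.54927134 -0.01466832  0.086     ]
time: 8.8
eef_pos: [0.4704, -0.0088, 0.0224]
tcp_rot: [[1.0, -0.027, -0.001], [-0.027, -1.0, 0.0], [-0.001, -0.0, -1.0]]
wrist_force: [0.1, -0.0, -2.2]
gripper_width: 0.0424
grasp_force: 51.1
```

View pics/c3.png

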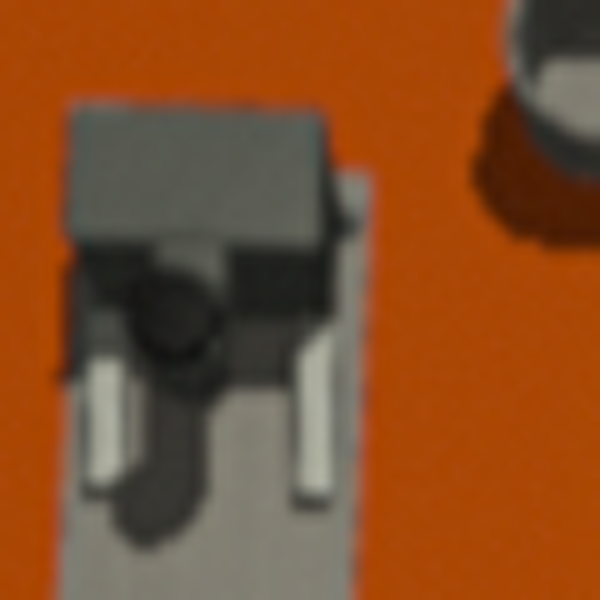

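```bash
python3 -m inch '{"dp":[[0.15,0,0],[0.3,0,0],[0.45,0,0],[0.55,0.005,0],[0.55,0.005,0]],"turn":[0,0,0,0,0],"claw":[1,1,1,1,1]}' | grep force
python3 -m inch '{"dp":[[0.15,0,0],[0.3,0,0],[0.45,0,0],[0.51,0,0],[0.51,0,0],[0.51,0,0.02],[0.51,0,0.02]],"turn":[0,0,0,0,0,0,0],"claw":[1,1,1,1,1,1,1]}' 
python3 -c "
from h import *
c=camera('top'); crop(c,240,90,90,80,8,'pics/c4.png')"
```

```text
wrist_force: [-0.4, 0.9, -2.4]
grasp_force: 40.9
time: 10.35
eef_pos: [0.576, -0.0121, 0.0204]
tcp_rot: [[1.0, -0.027, -0.001], [-0.027, -1.0, 0.0], [-0.001, -0.0, -1.0]]
wrist_force: [0.0, 0.0, -2.2]
gripper_width: 0.0427
grasp_force: 50.9
```

View pics/c4.png

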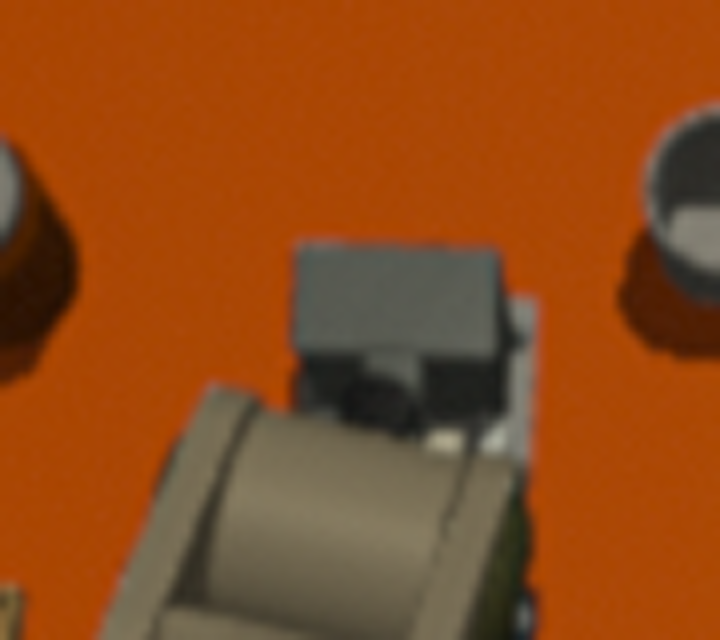

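```bash
python3 -m inch '{"dp":[[0,0,0.01],[0,0,0.01],[0,0,0.01],[0,0,0.01],[0,0,0.01],[0,0,0.01]],"turn":[0,0,0,0,0,0],"claw":[1,0.1,-0.3,-0.5,-0.5,-0.5]}' 
python3 -m inch '{"dp":[[0,0,-0.3],[0,0,-0.6],[0,0,-1],[0,0,-1]],"turn":[0,0,0,0],"claw":[-0.5,-0.5,-0.5,-0.5]}' |grep force
python3 -m inch '{"dp":[[-0.4,0,-0.4],[-0.8,0,-0.8],[-1,0,-1],[-1,0,-1]],"turn":[0,0,0,0],"claw":[0,1,1,1]}' 
python3 -m inch '{"dp":[[-0.4,0,0],[-0.8,0,0],[-1,0,0],[-1,0,0]],"turn":[0,0,0,0],"claw":[0,1,1,1]}' |head -2
python3 -c "
from h import *
c=camera('top'); crop(c,250,100,80,80,8,'pics/c5.png')
c=camera('scene'); crop(c,280,200,120,110,6,'pics/c6.png')"
```

```text
time: 11.15
eef_pos: [0.5765, -0.0122, 0.0196]
tcp_rot: [[1.0, -0.027, 0.0], [-0.027, -1.0, -0.0], [0.0, 0.0, -1.0]]
wrist_force: [-0.0, -0.4, -0.4]
gripper_width: 0.0639
grasp_force: 0.0
wrist_force: [-0.1, 0.4, 0.4]
grasp_force: 0.0
time: 12.15
eef_pos: [0.4764, -0.0094, 0.2203]
tcp_rot: [[1.0, -0.027, 0.002], [-0.027, -1.0, -0.001], [0.002, 0.0, -1.0]]
wrist_force: [0.2, 0.2, -0.3]
gripper_width: -0.0001
grasp_force: 0.0
time: 12.65
eef_pos: [0.3764, -0.0067, 0.2187]
```

View pics/c5.png

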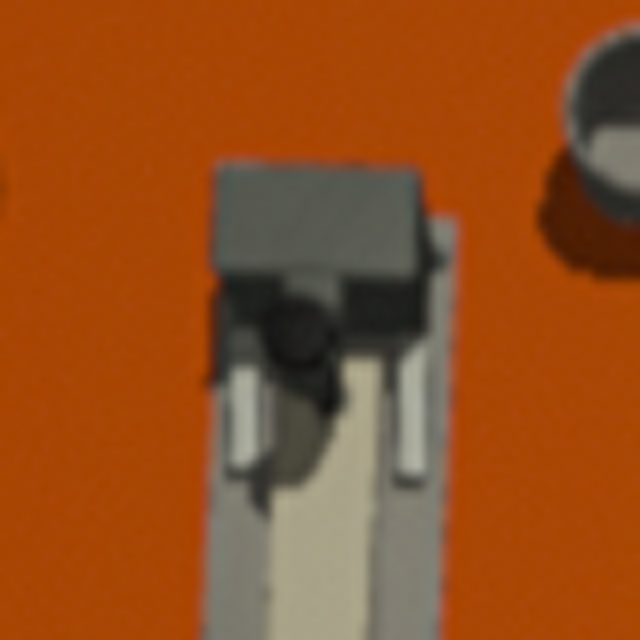

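```bash
python3 -c "
from h import *
c=camera('top'); K=c['camera_matrix'];R=c['orientation'];o=np.array(c['origin'])
print('lid edges',px2w(c,250+267.5/8,170,.044),px2w(c,250+365.5/8,170,.044))
print('knob',px2w(c,287.6,141.2,.178))
p=R.T@(np.array([.499,-.010,.042])-o); u,v=(K@(p/p[2]))[:2]; print(u,v)
g=cv2.cvtColor(c['img'],cv2.COLOR_RGB2GRAY).astype(float); x0,y0=int(u)-8,int(v)-10; q=g[y0:y0+21,x0:x0+17]; print(q.astype(int))
"
```

```text
lid edges [0.5782703  0.00955502 0.044     ] [ 0.57907025 -0.03517741  0.044     ]
knob [ 0.65392425 -0.01569465  0.178     ]
288.2829115129868 191.7622117121875
[[120 120 128 154 163 161 160 161 161 161 161 162 162 164 161 143 118]
 [120 120 127 154 161 161 162 161 161 161 161 162 162 162 162 150 122]
 [120 120 129 155 162 162 161 162 161 161 160 161 162 164 160 138 119]
 [119 122 132 156 162 161 161 160 161 161 161 161 161 164 158 129 116]
 [120 122 134 155 161 161 161 161 161 161 160 161 161 164 159 129 116]
 [120 122 134 156 161 161 162 161 161 161 161 162 163 164 159 128 119]
 [120 121 134 156 161 161 162 162 164 163 163 162 162 164 157 123 119]
 [118 123 135 156 162 162 161 159 158 159 159 163 163 164 157 120 118]
 [119 124 138 157 163 162 151 133 120 122 139 158 164 164 156 119 118]
 [119 124 140 159 164 157 127  94  73  77 107 140 161 166 156 119 118]
 [119 124 142 159 163 153 106  67  50  51  74 116 156 166 157 120 119]
 [119 124 141 159 164 152 103  59  45  46  66 112 155 165 155 117 117]
 [119 122 138 158 164 159 130  88  65  67  95 137 161 166 156 114 116]
 [119 122 137 158 164 164 154 131 114 113 132 156 163 165 154 114 117]
 [119 121 137 159 164 164 162 156 151 151 157 162 164 165 155 114 116]
 [119 122 136 157 162 161 162 162 164 164 165 165 165 166 155 115 118]
 [121 121 121 137 144 143 142 146 155 159 158 158 158 157 141 113 118]
 [120 116  92  92  96  96  94  98 107 111 112 110 111 115 113 111 120]
 [122 114  73  54  56  55  53  56  60  61  61  59  61  77 109 120 124]
 [122 114  80  66  64  65  64  64  65  65  64  66  64  79 115 125 124]
 [121 120 110 105 107 107 106 107 107 108 107 108 107 110 123 125 124]]
```

```bash
python3 -m inch '{"dp":[[0.4,0,0],[0.8,0,0],[0.93,0,0],[0.93,0,0]],"turn":[0,0,0,0],"claw":[1,1,1,1]}' |head -2
python3 -m inch '{"dp":[[0.4,0,0],[0.8,0,0],[0.93,0,0],[0.93,0,0]],"turn":[0,0,0,0],"claw":[1,1,1,1]}' |head -2
python3 -m inch '{"dp":[[0.4,0,0],[0.8,0,0],[0.93,0,0],[0.93,0,0]],"turn":[0,0,0,0],"claw":[1,1,1,1]}' |head -2
python3 -m inch '{"dp":[[0,0,0.1],[0,0,0.2],[0,0,0.3],[0,0,0.35],[0,0,0.35]],"turn":[0,0,0,0,0],"claw":[1,1,1,1,1]}'
```

```text
time: 13.3
eef_pos: [0.4697, -0.0092, 0.2188]
time: 13.8
eef_pos: [0.5621, -0.0118, 0.2193]
time: 14.3
eef_pos: [0.6549, -0.0143, 0.2194]
time: 14.92
eef_pos: [0.6553, -0.0143, 0.1842]
tcp_rot: [[1.0, -0.027, -0.001], [-0.027, -1.0, 0.0], [-0.001, -0.0, -1.0]]
wrist_force: [0.3, 0.6, -0.8]
gripper_width: 0.0002
grasp_force: 0.0
```

```bash
python3 -m inch '{"dp":[[0,0,0.04],[0,0,0.08],[0,0,0.11],[0,0,0.14],[0,0,0.16],[0,0,0.18],[0,0,0.18]],"turn":[0,0,0,0,0,0,0],"claw":[1,1,1,1,1,1,1]}' | sed -n '2p;4p'
python3 -m inch '{"dp":[[0,0,0.01],[0,0,0.02],[0,0,0.03],[0,0,0.04],[0,0,0.04]],"turn":[0,0,0,0,0],"claw":[1,1,1,1,1]}'| sed -n '2p;4p'
python3 -m inch '{"dp":[[0,0,0.01],[0,0,0.02],[0,0,0.03],[0,0,0.03]],"turn":[0,0,0,0],"claw":[1,1,1,1]}'| sed -n '2p;4p'
```

```text
eef_pos: [0.6554, -0.0143, 0.1664]
wrist_force: [0.8, 0.2, 0.0]
eef_pos: [0.6554, -0.0143, 0.1625]
wrist_force: [0.9, -0.1, 0.2]
eef_pos: [0.6554, -0.0143, 0.1595]
wrist_force: [0.0, 0.4, -0.1]
```

```bash
python3 -c "
from h import *
c=camera('scene'); crop(c,260,160,130,150,4,'pics/c7.png'); st()"
```

```text
t 16.98 p [ 0.6554 -0.0143  0.1596] yaw x-axis -0.0272 F [0.6 0.3 0.9] w -0.0001 g 0.0 j [-0.2   0.64  1.13 -0.    1.37  1.4 ]
```

View pics/c7.png

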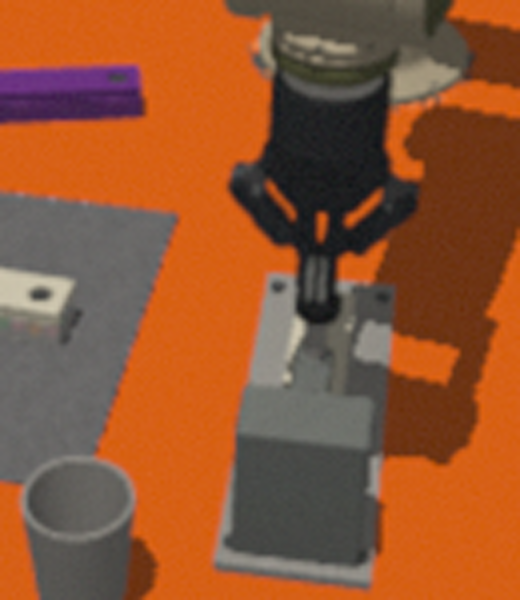

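```bash
python3 -c "
from h import *
c=camera('scene'); K=c['camera_matrix'];R=c['orientation'];o=np.array(c['origin'])
for z in (.178,.164,.1595):
  for x in (.655,.645,.635):
    p=R.T@(np.array([x,-.0145,z])-o); q=(K@(p/p[2]))[:2]; print(x,z,q,(q-[260,160])*4)
i=cv2.imread('pics/scene0.png'); cv2.imwrite('pics/c8.png',np.hstack([cv2.resize(a[210:265,315:365],None,fx=7,fy=7,interpolation=cv2.INTER_CUBIC) for a in (i,c['img'][:,:,::-1])]))
"
```

```text
0.655 0.178 [338.00196309 232.81823802] [312.00785235 291.27295208]
0.645 0.178 [338.26281825 230.56978971] [313.05127301 282.27915884]
0.635 0.178 [338.51979182 228.35479892] [314.07916728 273.41919568]
0.655 0.164 [337.70730166 236.81133309] [310.82920663 307.24533234]
0.645 0.164 [337.96844539 234.54958352] [311.87378157 298.19833408]
0.635 0.164 [338.22573139 232.32124555] [312.90292556 289.28498221]
0.655 0.1595 [337.61350729 238.08238455] [310.45402915 312.32953821]
0.645 0.1595 [337.87473606 235.8164931 ] [311.49894426 303.26597241]
0.635 0.1595 [338.13211482 233.58399666] [312.52845927 294.33598666]
```

View pics/c8.png

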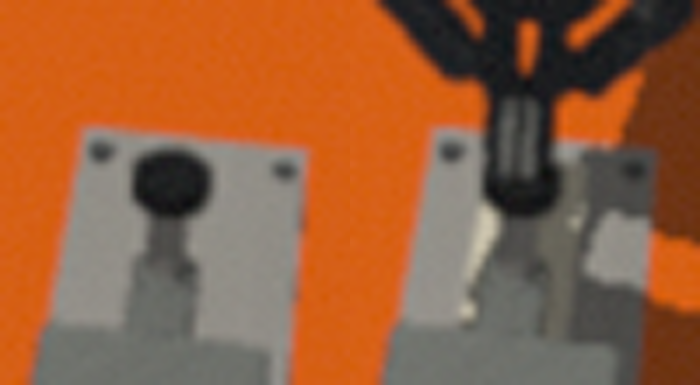

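I see the knob still up, with the fingertips just over its centre (crop 519,178) – the physical tips seem to sit short of it. Descend carefully watching force.

```bash
python3 -m inch '{"dp":[[0,0,0.01],[0,0,0.02],[0,0,0.03],[0,0,0.03]],"turn":[0,0,0,0],"claw":[1,1,1,1]}'| sed -n '2p;4p'
python3 -m inch '{"dp":[[0,0,0.01],[0,0,0.02],[0,0,0.03],[0,0,0.03]],"turn":[0,0,0,0],"claw":[1,1,1,1]}'| sed -n '2p;4p'
python3 -c "
from h import *
c=camera('scene'); b=camera('top')
cv2.imwrite('pics/c9.png',np.hstack([cv2.resize(a,(385,385),interpolation=cv2.INTER_CUBIC) for a in (b['img'][105:160,260:315,::-1],c['img'][210:265,313:368,::-1])]))
"
```

```text
eef_pos: [0.6555, -0.0143, 0.1568]
wrist_force: [-0.5, -0.5, 2.8]
eef_pos: [0.6554, -0.0143, 0.1536]
wrist_force: [-1.9, 0.0, 2.7]
```

View pics/c9.png

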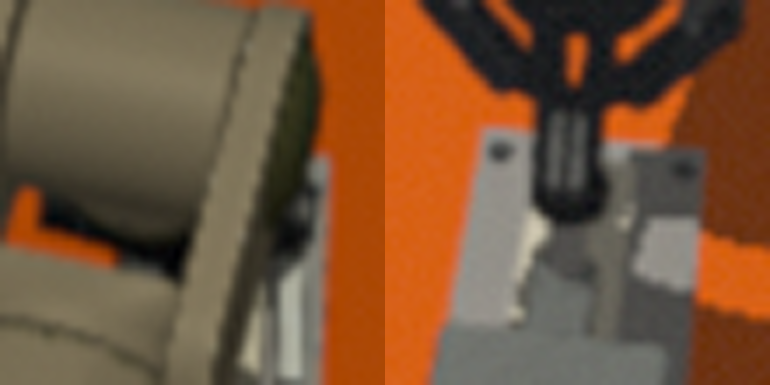

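```bash
python3 -m inch '{"dp":[[0,0,0.02],[0,0,0.04],[0,0,0.06],[0,0,0.07],[0,0,0.07]],"turn":[0,0,0,0,0],"claw":[1,1,1,1,1]}'| sed -n '2p;4p'
python3 -m inch '{"dp":[[0,0,0.01],[0,0,0.02],[0,0,0.03],[0,0,0.04],[0,0,0.04]],"turn":[0,0,0,0,0],"claw":[1,1,1,1,1]}'| sed -n '2p;4p'
python3 -m inch '{"dp":[[0,0,0.01],[0,0,0.02],[0,0,0.02],[0,0,0.02]],"turn":[0,0,0,0],"claw":[1,1,1,1]}'| sed -n '2p;4p'
python3 -m inch '{"dp":[[0,0,0.01],[0,0,0.02],[0,0,0.02],[0,0,0.02]],"turn":[0,0,0,0],"claw":[1,1,1,1]}'| sed -n '2p;4p'
```

```text
eef_pos: [0.6555, -0.0143, 0.1466]
wrist_force: [-1.0, -1.0, 3.3]
eef_pos: [0.6555, -0.0143, 0.1433]
wrist_force: [-2.6, 0.1, 7.5]
eef_pos: [0.6555, -0.0143, 0.1415]
wrist_force: [-4.1, -0.5, 10.6]
eef_pos: [0.6555, -0.0143, 0.1396]
wrist_force: [-4.2, 0.6, 10.5]
```

```bash
python3 -m inch '{"dp":[[0,0,0.01],[0,0,0.02],[0,0,0.02],[0,0,0.02]],"turn":[0,0,0,0],"claw":[1,1,1,1]}'| sed -n '2p;4p'
python3 -m inch '{"dp":[[0,0,0.005],[0,0,0.01],[0,0,0.01],[0,0,0.01]],"turn":[0,0,0,0],"claw":[1,1,1,1]}'| sed -n '2p;4p'
```

```text
eef_pos: [0.6555, -0.0143, 0.1377]
wrist_force: [-3.9, -0.1, 10.8]
eef_pos: [0.6556, -0.0143, 0.1372]
wrist_force: [-5.4, 1.3, 13.4]
```

```bash
python3 -m inch '{"dp":[[0,0,-0.1],[0,0,-0.3],[0,0,-0.6],[0,0,-0.83],[0,0,-0.83]],"turn":[0,0,0,0,0],"claw":[1,1,1,1,1]}'| sed -n '2p;4p'
python3 -m inch '{"dp":[[-0.3,0,0],[-0.6,0,0],[-0.785,0,0],[-0.785,0,0],[-0.785,0,0]],"turn":[0,0,0,0,0],"claw":[0.5,0,-0.5,-0.5,-0.5]}'
python3 -c "
from h import *
go(.577,-.0125,.0196,-.0265)
c=camera('top'); crop(c,250,100,80,80,8,'pics/c10.png')"
```

```text
eef_pos: [0.656, -0.0144, 0.2196]
wrist_force: [0.0, 0.3, -0.7]
time: 22.62
eef_pos: [0.5773, -0.0122, 0.2178]
tcp_rot: [[1.0, -0.027, -0.001], [-0.027, -1.0, 0.0], [-0.001, -0.0, -1.0]]
wrist_force: [-0.3, 0.6, 0.5]
gripper_width: 0.0639
grasp_force: 0.0
t 22.62 p [ 0.5773 -0.0122  0.2178] yaw x-axis -0.0273 F [-0.3  0.6  0.5] w 0.0639 g 0.0 j [-0.22  0.43  1.32  0.    1.4   1.37]
dp [-1.000e-03  3.000e-03  1.982e+00]
turn(z down) -0.002
```

```bash
python3 -m inch '{"dp":[[0,0,0.4],[0,0,0.8],[0,0,1],[0,0,1]],"turn":[0,0,0,0],"claw":[-0.5,-0.5,-0.5,-0.5]}'| sed -n '2p;4p'
python3 -m inch '{"dp":[[0,0,0.3],[0,0,0.6],[0,0,0.8],[0,0,0.95],[0,0,1],[0,0,1]],"turn":[0,0,0,0,0,0],"claw":[-0.5,-0.5,-0.5,-0.5,-0.5,-0.5]}'| sed -n '2p;4p'
python3 -m inch '{"dp":[[0,0,0],[0,0,0],[0,0,0],[0,0,0],[0,0,0],[0,0,0]],"turn":[0,0,0,0,0,0],"claw":[0,0.2,0.5,1,1,1]}' 50 
python3 -m inch '{"dp":[[0,0,-0.03],[0,0,-0.05],[0,0,-0.05]],"turn":[0,0,0],"claw":[1,1,1]}'
python3 -m inch '{"dp":[[-0.15,0,0],[-0.3,0,0],[-0.45,0,0],[-0.55,0,0],[-0.55,0,0]],"turn":[0,0,0,0,0],"claw":[1,1,1,1,1]}'| sed -n '2p;4,6p'
python3 -m inch '{"dp":[[-0.15,0,0],[-0.3,0,0],[-0.45,0,0],[-0.55,0,0],[-0.55,0,0]],"turn":[0,0,0,0,0],"claw":[1,1,1,1,1]}'| sed -n '2p;4,6p'
python3 -m inch '{"dp":[[0,0,-0.2],[0,0,-0.4],[0,0,-0.5],[0,0,-0.5]],"turn":[0,0,0,0],"claw":[1,1,1,1]}'| sed -n '2p;4,6p'
```

```text
eef_pos: [0.5766, -0.012, 0.1169]
wrist_force: [-0.3, -0.6, 0.3]
eef_pos: [0.5774, -0.0122, 0.0191]
wrist_force: [0.4, 0.4, 1.1]
time: 24.68
eef_pos: [0.5775, -0.0122, 0.02]
tcp_rot: [[1.0, -0.027, 0.002], [-0.027, -1.0, -0.0], [0.002, 0.0, -1.0]]
wrist_force: [-2.1, 1.0, 7.0]
gripper_width: 0.0426
grasp_force: 49.7
time: 25.05
eef_pos: [0.577, -0.0122, 0.0237]
tcp_rot: [[1.0, -0.027, 0.0], [-0.027, -1.0, 0.0], [0.0, -0.0, -1.0]]
wrist_force: [-0.3, -0.1, -2.6]
gripper_width: 0.0423
grasp_force: 50.8
eef_pos: [0.5218, -0.0107, 0.0237]
wrist_force: [-0.7, -0.2, -2.6]
gripper_width: 0.042
grasp_force: 50.9
eef_pos: [0.4671, -0.0092, 0.0237]
wrist_force: [1.2, -0.6, -2.1]
gripper_width: 0.0422
grasp_force: 50.9
eef_pos: [0.4675, -0.0093, 0.0739]
wrist_force: [0.1, 0.1, -1.6]
gripper_width: 0.0421
grasp_force: 51.3
```

```bash
python3 -m inch '{"dp":[[0,0,0],[0,0,0],[0,0,0]],"turn":[-0.3,-0.6,-0.898],"claw":[1,1,1]}' | tail -1
python3 -m inch '{"dp":[[0,0,0],[0,0,0],[0,0,0]],"turn":[-0.3,-0.6,-0.898],"claw":[1,1,1]}' | tail -1
python3 -m inch '{"dp":[[0,0,0],[0,0,0],[0,0,0]],"turn":[-0.3,-0.6,-0.898],"claw":[1,1,1]}' | tail -1
python3 -m inch '{"dp":[[0,0,0],[0,0,0],[0,0,0]],"turn":[-0.3,-0.6,-0.898],"claw":[1,1,1]}' | tail -1
python3 -m inch '{"dp":[[0,0,0],[0,0,0],[0,0,0]],"turn":[-0.3,-0.6,-0.898],"claw":[1,1,1]}' | tail -1
python3 -m inch '{"dp":[[0,0,0],[0,0,0],[0,0,0]],"turn":[-0.3,-0.6,-0.898],"claw":[1,1,1]}' | tail -1
python3 -m inch '{"dp":[[0,0,0],[0,0,0],[0,0,0],[0,0,0]],"turn":[-0.3,-0.6,-0.898,-0.898],"claw":[1,1,1,1]}' | tail -1
python3 -c "
from h import *
go(.469,-.0092,.0225,-.0265)"
```

```text
grasp_force: 51.2
grasp_force: 51.2
grasp_force: 51.2
grasp_force: 51.2
grasp_force: 51.2
grasp_force: 51.2
grasp_force: 51.3
t 29.55 p [ 0.4668 -0.0091  0.0729] yaw x-axis 3.1145 F [-0.3  0.1 -1.9] w 0.0423 g 51.3 j [-0.27  0.36  1.84  0.    0.95 -1.81]
dp [-0.023 -0.001  0.504]
turn(z down) -0.001
```

```bash
python3 -m inch '{"dp":[[0,0,0.2],[0,0,0.4],[0,0,0.49],[0,0,0.49]],"turn":[0,0,0,0],"claw":[1,1,1,1]}' |  sed -n '2p;4,6p'
cat >> h.py <<'E'
def pin(x,y,z=.044,r=7,thr=100):  # dark pin near world point, seen from the top camera
    c=camera('top'); K=c['camera_matrix']; p=c['orientation'].T@(np.array([x,y,z])-c['origin']); u,v=(K@(p/p[2]))[:2]
    g=cv2.cvtColor(c['img'],cv2.COLOR_RGB2GRAY).astype(float); x0,y0=int(round(u))-r,int(round(v))-r
    w=np.clip(thr+35-g[y0:y0+2*r+1,x0:x0+2*r+1],0,None); m=cv2.moments(w); print('dark mass',round(m['m00'])); print(px2w(c,x0+m['m10']/m['m00'],y0+m['m01']/m['m00'],z))
E
python3 -c "
from h import *
pin(.545,-.0113,.046,4)"
python3 -m inch '{"dp":[[-0.15,0,0],[-0.3,0,0],[-0.45,0,0],[-0.55,0,0],[-0.55,0,0]],"turn":[0,0,0,0,0],"claw":[1,1,1,1,1]}'| sed -n '2p;4,6p'
python3 -m inch '{"dp":[[-0.15,0,0],[-0.3,0,0],[-0.45,0,0],[-0.55,0,0],[-0.55,0,0]],"turn":[0,0,0,0,0],"claw":[1,1,1,1,1]}'| sed -n '2p;4,6p'
```

```text
eef_pos: [0.4668, -0.0091, 0.0242]
wrist_force: [0.9, 0.4, -2.6]
gripper_width: 0.0423
grasp_force: 51.3
dark mass 2237
[ 0.54150766 -0.01025273  0.046     ]
eef_pos: [0.5224, -0.0106, 0.0248]
wrist_force: [-0.4, 0.3, -2.3]
gripper_width: 0.0425
grasp_force: 51.3
eef_pos: [0.5769, -0.012, 0.0245]
wrist_force: [-0.3, 0.4, -1.9]
gripper_width: 0.042
grasp_force: 51.3
```

```bash
python3 -m inch '{"dp":[[0,0,0.02],[0,0,0.045],[0,0,0.045],[0,0,0.045],[0,0,0.045],[0,0,0.045],[0,0,0.045]],"turn":[0,0,0,0,0,0,0],"claw":[1,1,0.1,-0.3,-0.5,-0.5,-0.5]}' | sed -n '2p;4,6p'
python3 -m inch '{"dp":[[0,0,-0.3],[0,0,-0.6],[0,0,-1],[0,0,-1]],"turn":[0,0,0,0],"claw":[-0.5,-0.5,-0.5,-0.5]}' |grep force
python3 -m inch '{"dp":[[0.4,0,-0.4],[0.8,0,-0.8],[1,0,-1],[1,0,-1]],"turn":[0,0,0,0],"claw":[0,1,1,1]}' |sed -n 2p
python3 -m inch '{"dp":[[0.4,0,0],[0.8,0,0],[1,0,0],[1,0,0]],"turn":[0,0,0,0],"claw":[1,1,1,1]}' |sed -n 2p
python3 -c "
from h import *
pin(.499,-.0105,.038,5)
go(.655,-.0145,.185,-.0265)"
```

```text
eef_pos: [0.577, -0.012, 0.0201]
wrist_force: [-0.6, 0.5, 0.3]
gripper_width: 0.0641
grasp_force: 0.0
wrist_force: [0.6, -0.3, -0.5]
grasp_force: 0.0
eef_pos: [0.4769, -0.0094, 0.2208]
eef_pos: [0.3769, -0.0068, 0.2192]
dark mass 1269
[ 0.50014183 -0.01025344  0.038     ]
t 33.77 p [ 0.3776 -0.007   0.2194] yaw x-axis 3.1154 F [-0.   0.2  0.6] w 0.0001 g 0.0 j [-0.33 -0.03  1.87  0.    1.3  -1.88]
dp [-2.776 -0.003  0.341]
turn(z down) 0.001
```

```bash
python3 -m inch '{"dp":[[-0.4,0,0],[-0.8,0,0],[-0.925,0,0],[-0.925,0,0]],"turn":[0,0,0,0],"claw":[1,1,1,1]}' |sed -n 2p
python3 -m inch '{"dp":[[-0.4,0,0],[-0.8,0,0],[-0.925,0,0],[-0.925,0,0]],"turn":[0,0,0,0],"claw":[1,1,1,1]}' |sed -n 2p
python3 -m inch '{"dp":[[-0.4,0,0],[-0.8,0,0],[-0.925,0,0],[-0.925,0,0]],"turn":[0,0,0,0],"claw":[1,1,1,1]}' |sed -n 2p
python3 -m inch '{"dp":[[0,0,0.2],[0,0,0.4],[0,0,0.5],[0,0,0.58],[0,0,0.58]],"turn":[0,0,0,0,0],"claw":[1,1,1,1,1]}'| sed -n '2p;4p'
python3 -m inch '{"dp":[[0,0,0.03],[0,0,0.06],[0,0,0.09],[0,0,0.12],[0,0,0.14],[0,0,0.14]],"turn":[0,0,0,0,0,0],"claw":[1,1,1,1,1,1]}'| sed -n '2p;4p'
python3 -m inch '{"dp":[[0,0,0.015],[0,0,0.03],[0,0,0.045],[0,0,0.06],[0,0,0.06]],"turn":[0,0,0,0,0],"claw":[1,1,1,1,1]}'| sed -n '2p;4p'
python3 -m inch '{"dp":[[0,0,0.015],[0,0,0.03],[0,0,0.03],[0,0,0.03]],"turn":[0,0,0,0],"claw":[1,1,1,1]}'| sed -n '2p;4p'
python3 -m inch '{"dp":[[0,0,0.01],[0,0,0.015],[0,0,0.015],[0,0,0.015]],"turn":[0,0,0,0],"claw":[1,1,1,1]}'| sed -n '2p;4p'
```

```text
eef_pos: [0.4699, -0.0092, 0.2191]
eef_pos: [0.5617, -0.0116, 0.2196]
eef_pos: [0.654, -0.014, 0.2198]
eef_pos: [0.6542, -0.014, 0.1621]
wrist_force: [-0.2, -0.0, 0.5]
eef_pos: [0.6546, -0.014, 0.1482]
wrist_force: [0.3, -0.1, 3.3]
eef_pos: [0.6547, -0.0141, 0.1428]
wrist_force: [-0.0, 0.7, 8.5]
eef_pos: [0.6547, -0.0141, 0.1401]
wrist_force: [-0.6, 1.1, 8.7]
eef_pos: [0.6547, -0.0141, 0.1388]
wrist_force: [-1.6, 0.1, 9.6]
```

```bash
python3 -m inch '{"dp":[[0,0,0.01],[0,0,0.015],[0,0,0.015],[0,0,0.015]],"turn":[0,0,0,0],"claw":[1,1,1,1]}'| sed -n '2p;4p'
python3 -m inch '{"dp":[[0,0,0.005],[0,0,0.01],[0,0,0.01],[0,0,0.01]],"turn":[0,0,0,0],"claw":[1,1,1,1]}'| sed -n '2p;4p'
```

```text
eef_pos: [0.6547, -0.0141, 0.1373]
wrist_force: [-1.6, 0.3, 11.1]
eef_pos: [0.6547, -0.0141, 0.1372]
wrist_force: [-4.4, 0.7, 15.9]
```

```bash
python3 -m inch '{"dp":[[0,0,-0.1],[0,0,-0.3],[0,0,-0.6],[0,0,-0.83],[0,0,-0.83]],"turn":[0,0,0,0,0],"claw":[1,1,1,1,1]}'| sed -n '2p;4p'
python3 -m inch '{"dp":[[0.3,0,0],[0.6,0,0],[0.777,0,0],[0.777,0,0],[0.777,0,0]],"turn":[0,0,0,0,0],"claw":[0.5,0,-0.5,-0.5,-0.5]}' | sed -n '2p;5p'
python3 -m inch '{"dp":[[0,0,0.4],[0,0,0.8],[0,0,1],[0,0,1]],"turn":[0,0,0,0],"claw":[-0.5,-0.5,-0.5,-0.5]}'| sed -n '2p;4p'
python3 -m inch '{"dp":[[0,0,0.3],[0,0,0.6],[0,0,0.8],[0,0,0.95],[0,0,0.98],[0,0,0.98]],"turn":[0,0,0,0,0,0],"claw":[-0.5,-0.5,-0.5,-0.5,-0.5,-0.5]}'| sed -n '2p;4p'
python3 -m inch '{"dp":[[0,0,0],[0,0,0],[0,0,0],[0,0,0],[0,0,0],[0,0,0]],"turn":[0,0,0,0,0,0],"claw":[0,0.2,0.5,1,1,1]}' 50 | sed -n '2p;4,6p'
python3 -m inch '{"dp":[[0,0,-0.03],[0,0,-0.05],[0,0,-0.05]],"turn":[0,0,0],"claw":[1,1,1]}' | sed -n '2p;4,6p'
python3 -m inch '{"dp":[[0.15,0,0],[0.3,0,0],[0.45,0,0],[0.55,0,0],[0.55,0,0]],"turn":[0,0,0,0,0],"claw":[1,1,1,1,1]}'| sed -n '2p;4,6p'
python3 -m inch '{"dp":[[0.15,0,0],[0.3,0,0],[0.45,0,0],[0.55,0,0],[0.55,0,0]],"turn":[0,0,0,0,0],"claw":[1,1,1,1,1]}'| sed -n '2p;4,6p'
python3 -m inch '{"dp":[[0,0,-0.2],[0,0,-0.4],[0,0,-0.5],[0,0,-0.5]],"turn":[0,0,0,0],"claw":[1,1,1,1]}'| sed -n '2p;4,6p'
```

```text
eef_pos: [0.6547, -0.014, 0.2188]
wrist_force: [-0.3, 0.1, -0.4]
eef_pos: [0.5771, -0.012, 0.2172]
gripper_width: 0.0638
eef_pos: [0.5764, -0.0119, 0.1162]
wrist_force: [0.9, 0.5, 0.6]
eef_pos: [0.5773, -0.0121, 0.0208]
wrist_force: [-0.4, -0.3, 1.0]
eef_pos: [0.5792, -0.0123, 0.0234]
wrist_force: [-0.3, 1.6, 16.0]
gripper_width: 0.0001
grasp_force: 8.1
eef_pos: [0.5767, -0.012, 0.0251]
wrist_force: [0.6, -0.1, -0.3]
gripper_width: 0.0004
grasp_force: 0.0
eef_pos: [0.5216, -0.0106, 0.0251]
wrist_force: [-0.0, -0.6, -0.7]
gripper_width: 0.0001
grasp_force: 0.0
eef_pos: [0.4669, -0.0092, 0.0252]
wrist_force: [0.6, 0.3, 0.1]
gripper_width: 0.0002
grasp_force: 0.0
eef_pos: [0.4673, -0.0093, 0.0753]
wrist_force: [0.1, 0.6, -0.4]
gripper_width: 0.0
grasp_force: 0.0
```

```bash
python3 -m inch '{"dp":[[0.3,0,-0.5],[0.6,0,-0.8],[0.9,0,-1],[0.9,0,-1]],"turn":[0,0,0,0],"claw":[0.5,0,-0.5,-0.5]}'| sed -n '2p;5p'
python3 -c "
from h import *
pin(.499,-.0105,.038,5)
c=camera('top'); crop(c,250,100,160,130,5,'pics/c11.png')"
```

```text
eef_pos: [0.3764, -0.0069, 0.1757]
gripper_width: 0.0639
dark mass 1308
[ 0.50004344 -0.01039617  0.038     ]
```

View pics/c11.png

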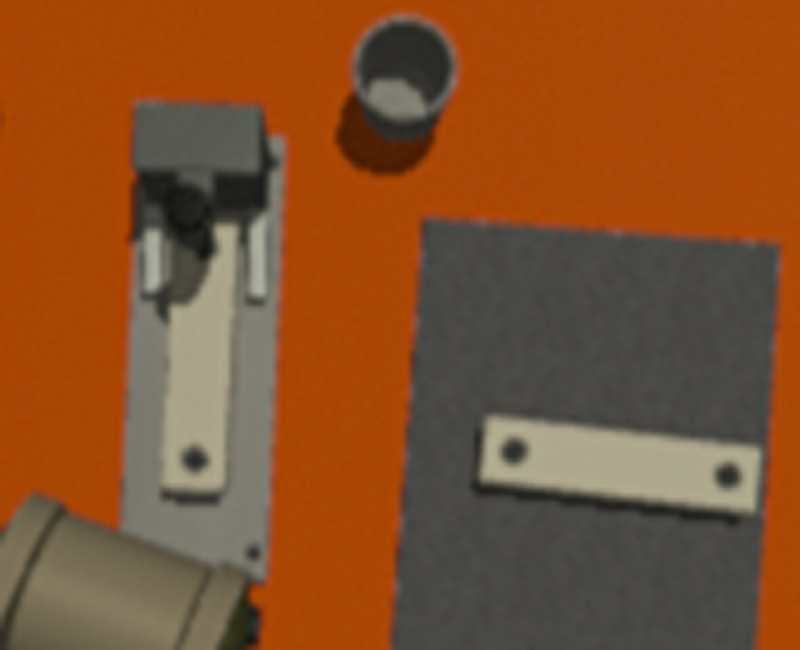

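```bash
python3 -m inch '{"dp":[[-0.4,0,0],[-0.8,0,0],[-1,0,0],[-1,0,0]],"turn":[0,0,0,0],"claw":[-0.5,-0.5,-0.5,-0.5]}'| sed -n '2p;4p'
python3 -m inch '{"dp":[[-0.4,0,0],[-0.8,0,0],[-1,0,0],[-1,0,0]],"turn":[0,0,0,0],"claw":[-0.5,-0.5,-0.5,-0.5]}'| sed -n '2p;4p'
python3 -m inch '{"dp":[[0,0,0.4],[0,0,0.8],[0,0,0.85],[0,0,0.85]],"turn":[0,0,0,0],"claw":[-0.5,-0.5,-0.5,-0.5]}'| sed -n '2p;4p'
python3 -m inch '{"dp":[[0,0,0.3],[0,0,0.5],[0,0,0.6],[0,0,0.7],[0,0,0.7]],"turn":[0,0,0,0,0],"claw":[-0.5,-0.5,-0.5,-0.5,-0.5]}'| sed -n '2p;4p'
python3 -m inch '{"dp":[[0,0,0.06],[0,0,0.12],[0,0,0.14],[0,0,0.14]],"turn":[0,0,0,0],"claw":[-0.5,-0.5,-0.5,-0.5]}'| sed -n '2p;4p'
python3 -m inch '{"dp":[[0,0,0],[0,0,0],[0,0,0],[0,0,0],[0,0,0],[0,0,0]],"turn":[0,0,0,0,0,0],"claw":[0,0.2,0.5,1,1,1]}' 50 | sed -n '2p;4,6p'
```

```text
eef_pos: [0.4775, -0.0094, 0.1733]
wrist_force: [-0.2, 0.7, 0.5]
eef_pos: [0.5767, -0.012, 0.1738]
wrist_force: [0.0, -0.2, 0.1]
eef_pos: [0.5769, -0.0121, 0.0913]
wrist_force: [0.2, 0.9, 0.9]
eef_pos: [0.5768, -0.012, 0.0202]
wrist_force: [0.3, -0.1, 0.8]
eef_pos: [0.5768, -0.012, 0.006]
wrist_force: [0.4, -0.5, -0.2]
eef_pos: [0.5771, -0.012, 0.0065]
wrist_force: [-0.6, 0.7, 5.3]
gripper_width: 0.0446
grasp_force: 53.0
```

```bash
python3 -m inch '{"dp":[[0,0,-0.03],[0,0,-0.05],[0,0,-0.05]],"turn":[0,0,0],"claw":[1,1,1]}' | sed -n '2p;4,6p'
python3 -m inch '{"dp":[[0.15,0,0],[0.3,0,0],[0.45,0,0],[0.55,0,0],[0.55,0,0]],"turn":[0,0,0,0,0],"claw":[1,1,1,1,1]}'| sed -n '2p;5p'
python3 -m inch '{"dp":[[0.15,0,0],[0.3,0,0],[0.45,0,0],[0.55,0,0],[0.55,0,0]],"turn":[0,0,0,0,0],"claw":[1,1,1,1,1]}'| sed -n '2p;5p'
python3 -m inch '{"dp":[[0,0,-0.2],[0,0,-0.4],[0,0,-0.5],[0,0,-0.5]],"turn":[0,0,0,0],"claw":[1,1,1,1]}'| sed -n '2p;4,6p'
python3 -m inch '{"dp":[[0,0,0],[0,0,0],[0,0,0]],"turn":[0.3,0.6,0.826],"claw":[1,1,1]}' | tail -1
python3 -m inch '{"dp":[[0,0,0],[0,0,0],[0,0,0]],"turn":[0.3,0.6,0.826],"claw":[1,1,1]}' | tail -1
python3 -m inch '{"dp":[[0,0,0],[0,0,0],[0,0,0]],"turn":[0.3,0.6,0.826],"claw":[1,1,1]}' | tail -1
python3 -m inch '{"dp":[[0,0,0],[0,0,0],[0,0,0],[0,0,0]],"turn":[0.3,0.6,0.826,0.826],"claw":[1,1,1,1]}' | tail -1
python3 -m inch '{"dp":[[0.25,0.03,0],[0.5,0.05,0],[0.768,0.083,0],[0.768,0.083,0]],"turn":[0,0,0,0],"claw":[1,1,1,1]}' | tail -1
python3 -m inch '{"dp":[[0.25,0.03,0],[0.5,0.05,0],[0.768,0.083,0],[0.768,0.083,0]],"turn":[0,0,0,0],"claw":[1,1,1,1]}' | tail -1
python3 -m inch '{"dp":[[0.25,0.03,0],[0.5,0.05,0],[0.768,0.083,0],[0.768,0.083,0]],"turn":[0,0,0,0],"claw":[1,1,1,1]}' | tail -1
python3 -m inch '{"dp":[[0.25,0.03,0],[0.5,0.05,0],[0.768,0.083,0],[0.768,0.083,0]],"turn":[0,0,0,0],"claw":[1,1,1,1]}' | tail -1
python3 -c "
from h import *
go(.533,.2925,.004,1.463)"
```

```text
eef_pos: [0.5767, -0.012, 0.011]
wrist_force: [-0.4, 0.3, -1.7]
gripper_width: 0.0445
grasp_force: 52.3
eef_pos: [0.5216, -0.0106, 0.0111]
gripper_width: 0.045
eef_pos: [0.4669, -0.0092, 0.0112]
gripper_width: 0.045
eef_pos: [0.4674, -0.0093, 0.0614]
wrist_force: [-0.6, 0.8, -2.7]
gripper_width: 0.0449
grasp_force: 52.3
grasp_force: 52.3
grasp_force: 52.3
grasp_force: 52.3
grasp_force: 52.3
grasp_force: 52.3
grasp_force: 52.3
grasp_force: 52.3
grasp_force: 52.3
t 54.38 p [0.5327 0.2923 0.0607] yaw x-axis 1.4651 F [-0.3 -0.3 -2.7] w 0.0449 g 52.3 j [ 0.31  0.64  1.41 -0.    1.09  0.42]
dp [0.003 0.003 0.567]
turn(z down) 0.004
```

```bash
python3 -m inch '{"dp":[[0,0,0.2],[0,0,0.4],[0,0,0.5],[0,0,0.55],[0,0,0.57],[0,0,0.57]],"turn":[0,0,0,0,0,0],"claw":[1,1,1,1,1,1]}'| sed -n '2p;4,6p'
python3 -m inch '{"dp":[[0,0,0],[0,0,0],[0,0,0],[0,0,0]],"turn":[0,0,0,0],"claw":[0.1,-0.2,-0.5,-0.5]}'| sed -n '2p;4,6p'
python3 -m inch '{"dp":[[0,0,-0.3],[0,0,-0.7],[0,0,-1],[0,0,-1]],"turn":[0,0,0,0],"claw":[-0.5,-0.5,-0.5,-0.5]}'| sed -n '2p'
python3 -m inch '{"dp":[[0,0,-0.3],[0,0,-0.7],[0,0,-1],[0,0,-1]],"turn":[0,0,0,0],"claw":[-1,-1,-1,-1]}'| sed -n '2p'
python3 -m inch '{"dp":[[-0.4,0,0],[-0.876,0.053,0],[-0.876,0.053,0]],"turn":[0,0,0],"claw":[-1,-1,-1]}'| sed -n '2p'
python3 -m inch '{"dp":[[-0.4,0,0],[-0.876,0.053,0],[-0.876,0.053,0]],"turn":[0,0,0],"claw":[-1,-1,-1]}'| sed -n '2p'
python3 -m inch '{"dp":[[-0.4,0,0],[-0.876,0.053,0],[-0.876,0.053,0]],"turn":[0,0,0],"claw":[-1,-1,-1]}'| sed -n '2p'
python3 -m inch '{"dp":[[-0.4,0,0],[-0.876,0.053,0],[-0.876,0.053,0]],"turn":[0,0,0],"claw":[-1,-1,-1]}'| sed -n '2p'
python3 -c "
from h import *
c=camera('top'); crop(c,160,95,260,155,3,'pics/c12.png')"
```

```text
eef_pos: [0.5329, 0.2927, 0.0045]
wrist_force: [0.7, 0.5, -1.7]
gripper_width: 0.0447
grasp_force: 52.3
eef_pos: [0.5327, 0.2928, 0.0043]
wrist_force: [-0.4, -0.6, -1.2]
gripper_width: 0.0638
grasp_force: 0.0
eef_pos: [0.5338, 0.2931, 0.1065]
eef_pos: [0.5332, 0.2929, 0.2051]
eef_pos: [0.5281, 0.2026, 0.2022]
eef_pos: [0.5242, 0.1158, 0.2027]
eef_pos: [0.5204, 0.0288, 0.203]
eef_pos: [0.5165, -0.0585, 0.2032]
```

View pics/c12.png

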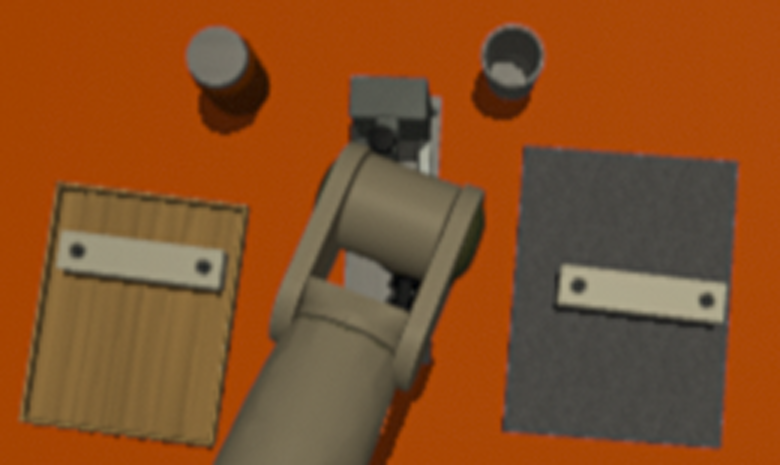

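```bash
python3 -m inch '{"dp":[[-0.4,0,0],[-0.876,0.053,0],[-0.876,0.053,0]],"turn":[0,0,0],"claw":[-1,-1,-1]}'| sed -n '2p'
python3 -m inch '{"dp":[[-0.4,0,0],[-0.876,0.053,0],[-0.876,0.053,0]],"turn":[0,0,0],"claw":[-1,-1,-1]}'| sed -n '2p'
python3 -m inch '{"dp":[[-0.4,0,0],[-0.876,0.053,0],[-0.876,0.053,0],[-0.876,0.053,0]],"turn":[0,0,0,0],"claw":[-1,-1,-1,-1]}'| sed -n '2p'
python3 -c "
from h import *
go(.5035,-.321,.003,1.4726)"
```

```text
eef_pos: [0.5125, -0.1458, 0.2034]
eef_pos: [0.5086, -0.2332, 0.2034]
eef_pos: [0.5049, -0.3186, 0.2039]
t 59.42 p [ 0.5049 -0.3186  0.2039] yaw x-axis 1.4658 F [ 0.5  1.  -0.7] w 0.0852 g 0.0 j [-0.76  0.48  1.28  0.    1.39 -0.65]
dp [-0.027 -0.011  2.009]
turn(z down) -0.014
```

```bash
python3 -m inch '{"dp":[[-0.02,-0.01,0.4],[-0.02,-0.01,0.8],[-0.02,-0.01,1],[-0.02,-0.01,1]],"turn":[-0.014,-0.014,-0.014,-0.014],"claw":[-1,-1,-1,-1]}'| sed -n '2p;4p'
python3 -m inch '{"dp":[[0,0,0.3],[0,0,0.6],[0,0,0.8],[0,0,0.95],[0,0,1],[0,0,1]],"turn":[0,0,0,0,0,0],"claw":[-1,-1,-1,-0.6,-0.5,-0.5]}'| sed -n '2p;4p'
python3 -m inch '{"dp":[[0,0,0],[0,0,0],[0,0,0],[0,0,0],[0,0,0],[0,0,0]],"turn":[0,0,0,0,0,0],"claw":[0,0.2,0.5,1,1,1]}' 50 | sed -n '2p;4,6p'
python3 -m inch '{"dp":[[0,0,-0.2],[0,0,-0.4],[0,0,-0.5],[0,0,-0.5]],"turn":[0,0,0,0],"claw":[1,1,1,1]}'| sed -n '2p;4,6p'
python3 -c "
from h import *
go(.467,-.0092,.055,1.4726)"
```

```text
eef_pos: [0.503, -0.3205, 0.1032]
wrist_force: [0.5, -0.4, 1.4]
eef_pos: [0.5032, -0.3228, 0.0047]
wrist_force: [-0.1, 0.2, 0.6]
eef_pos: [0.5034, -0.3232, 0.0053]
wrist_force: [0.7, 0.8, 5.6]
gripper_width: 0.0448
grasp_force: 52.6
eef_pos: [0.5029, -0.3229, 0.0543]
wrist_force: [-0.0, -0.2, -2.4]
gripper_width: 0.0447
grasp_force: 52.0
t 61.92 p [ 0.5029 -0.3229  0.0543] yaw x-axis 1.4708 F [-0.  -0.2 -2.4] w 0.0447 g 52.0 j [-0.77  0.63  1.45 -0.    1.06 -0.67]
dp [ 3.085 -0.67  -0.009]
turn(z down) -0.004
```

```bash
python3 -m inch '{"dp":[[0.25,-0.05,0],[0.5,-0.1,0],[0.771,-0.167,0],[0.771,-0.167,0]],"turn":[0,0,0,0],"claw":[1,1,1,1]}' | tail -1
python3 -m inch '{"dp":[[0.25,-0.05,0],[0.5,-0.1,0],[0.771,-0.167,0],[0.771,-0.167,0]],"turn":[0,0,0,0],"claw":[1,1,1,1]}' | tail -1
python3 -m inch '{"dp":[[0.25,-0.05,0],[0.5,-0.1,0],[0.771,-0.167,0],[0.771,-0.167,0]],"turn":[0,0,0,0],"claw":[1,1,1,1]}' | tail -1
python3 -m inch '{"dp":[[0.25,-0.05,0],[0.5,-0.1,0],[0.771,-0.167,0],[0.771,-0.167,0]],"turn":[0,0,0,0],"claw":[1,1,1,1]}' | tail -1
python3 -m inch '{"dp":[[0,0,0],[0,0,0],[0,0,0]],"turn":[0.3,0.6,0.749],"claw":[1,1,1]}' | tail -1
python3 -m inch '{"dp":[[0,0,0],[0,0,0],[0,0,0]],"turn":[0.3,0.6,0.749],"claw":[1,1,1]}' | tail -1
python3 -m inch '{"dp":[[0,0,0],[0,0,0],[0,0,0]],"turn":[0.3,0.6,0.749],"claw":[1,1,1]}' | tail -1
python3 -m inch '{"dp":[[0,0,0],[0,0,0],[0,0,0],[0,0,0]],"turn":[0.3,0.6,0.749,0.749],"claw":[1,1,1,1]}' | tail -1
python3 -m inch '{"dp":[[0,0,0.2],[0,0,0.35],[0,0,0.395],[0,0,0.395]],"turn":[0,0,0,0],"claw":[1,1,1,1]}' |  sed -n '2p;4,6p'
python3 -c "
from h import *
pin(.546,-.0113,.046,4)
go(.577,-.0122,.0103,-.0265)"
```

```text
grasp_force: 51.9
grasp_force: 51.9
grasp_force: 51.9
grasp_force: 51.9
grasp_force: 52.0
grasp_force: 52.0
grasp_force: 52.0
grasp_force: 52.0
eef_pos: [0.4673, -0.0094, 0.0146]
wrist_force: [-0.1, 0.0, -2.6]
gripper_width: 0.0444
grasp_force: 51.9
dark mass 2032
[ 0.54315588 -0.01041792  0.046     ]
t 66.1 p [ 0.4674 -0.0094  0.0149] yaw x-axis -0.027 F [-0.2 -0.1 -3.3] w 0.0449 g 51.9 j [-0.27  0.46  1.88 -0.    0.8   1.33]
dp [ 1.096 -0.002  0.046]
turn(z down) -0.001
```

```bash
python3 -m inch '{"dp":[[0.15,0,0],[0.3,0,0],[0.45,0,0],[0.54,0,0],[0.54,0,0]],"turn":[0,0,0,0,0],"claw":[1,1,1,1,1]}'| sed -n '2p;4,6p'
python3 -m inch '{"dp":[[0.15,0,0],[0.3,0,0],[0.45,0,0],[0.54,0,0],[0.54,0,0]],"turn":[0,0,0,0,0],"claw":[1,1,1,1,1]}'| sed -n '2p;4,6p'
python3 -m inch '{"dp":[[0,0,0.02],[0,0,0.045],[0,0,0.045],[0,0,0.045],[0,0,0.045],[0,0,0.045],[0,0,0.045]],"turn":[0,0,0,0,0,0,0],"claw":[1,1,0.1,-0.3,-0.5,-0.5,-0.5]}' | sed -n '2p;4,6p'
python3 -m inch '{"dp":[[0,0,-0.3],[0,0,-0.6],[0,0,-1],[0,0,-1]],"turn":[0,0,0,0],"claw":[-0.5,-0.5,-0.5,-0.5]}' |grep force
python3 -m inch '{"dp":[[-0.4,0,-0.4],[-0.8,0,-0.8],[-1,0,-1],[-1,0,-1]],"turn":[0,0,0,0],"claw":[0,1,1,1]}' |sed -n 2p
python3 -m inch '{"dp":[[-0.4,0,0],[-0.8,0,0],[-1,0,0],[-1,0,0]],"turn":[0,0,0,0],"claw":[1,1,1,1]}' |sed -n 2p
python3 -c "
from h import *
pin(.499,-.0105,.042,5)
go(.655,-.0145,.161,-.0265)"
```

```text
eef_pos: [0.5214, -0.0108, 0.0148]
wrist_force: [-0.5, -0.1, -2.1]
gripper_width: 0.0445
grasp_force: 52.0
eef_pos: [0.575, -0.0122, 0.0145]
wrist_force: [-0.6, 0.1, -2.8]
gripper_width: 0.0446
grasp_force: 52.0
eef_pos: [0.5751, -0.0122, 0.0101]
wrist_force: [0.1, 0.3, 0.5]
gripper_width: 0.0642
grasp_force: 0.0
wrist_force: [0.1, -1.3, -0.2]
grasp_force: 0.0
eef_pos: [0.475, -0.0095, 0.2108]
eef_pos: [0.375, -0.0067, 0.2092]
dark mass 1317
[ 0.50026443 -0.01007392  0.042     ]
t 69.78 p [ 0.3757 -0.0069  0.2094] yaw x-axis -0.0276 F [ 0.1  0.7 -0.3] w 0.0002 g 0.0 j [-0.33 -0.02  1.9   0.    1.27  1.27]
dp [ 2.794e+00 -1.000e-03  4.810e-01]
turn(z down) -0.002
```

```bash
python3 -m inch '{"dp":[[0.4,0,0],[0.8,0,0],[0.93,0,0],[0.93,0,0]],"turn":[0,0,0,0],"claw":[1,1,1,1]}' |sed -n 2p
python3 -m inch '{"dp":[[0.4,0,0],[0.8,0,0],[0.93,0,0],[0.93,0,0]],"turn":[0,0,0,0],"claw":[1,1,1,1]}' |sed -n 2p
python3 -m inch '{"dp":[[0.4,0,0],[0.8,0,0],[0.933,0,0],[0.933,0,0]],"turn":[0,0,0,0],"claw":[1,1,1,1]}' |sed -n 2p
python3 -m inch '{"dp":[[0,0,0.2],[0,0,0.4],[0,0,0.47],[0,0,0.47]],"turn":[0,0,0,0],"claw":[1,1,1,1]}'| sed -n '2p;4p'
python3 -m inch '{"dp":[[0,0,0.03],[0,0,0.06],[0,0,0.09],[0,0,0.12],[0,0,0.14],[0,0,0.14]],"turn":[0,0,0,0,0,0],"claw":[1,1,1,1,1,1]}'| sed -n '2p;4p'
python3 -m inch '{"dp":[[0,0,0.015],[0,0,0.03],[0,0,0.045],[0,0,0.06],[0,0,0.06]],"turn":[0,0,0,0,0],"claw":[1,1,1,1,1]}'| sed -n '2p;4p'
python3 -m inch '{"dp":[[0,0,0.015],[0,0,0.03],[0,0,0.035],[0,0,0.035]],"turn":[0,0,0,0],"claw":[1,1,1,1]}'| sed -n '2p;4p'
python3 -m inch '{"dp":[[0,0,0.01],[0,0,0.015],[0,0,0.015],[0,0,0.015]],"turn":[0,0,0,0],"claw":[1,1,1,1]}'| sed -n '2p;4p'
```

```text
eef_pos: [0.4685, -0.0092, 0.209]
eef_pos: [0.5608, -0.0118, 0.2097]
eef_pos: [0.6539, -0.0144, 0.2098]
eef_pos: [0.6539, -0.0144, 0.1636]
wrist_force: [-0.8, -0.6, -0.8]
eef_pos: [0.6545, -0.0144, 0.1492]
wrist_force: [0.1, 0.6, 4.5]
eef_pos: [0.6545, -0.0144, 0.1433]
wrist_force: [-0.5, -0.5, 4.4]
eef_pos: [0.6546, -0.0144, 0.1407]
wrist_force: [-2.2, -0.3, 9.8]
eef_pos: [0.6546, -0.0144, 0.1392]
wrist_force: [-2.3, -0.1, 10.0]
```

```bash
python3 -m inch '{"dp":[[0,0,0.01],[0,0,0.015],[0,0,0.015],[0,0,0.015]],"turn":[0,0,0,0],"claw":[1,1,1,1]}'| sed -n '2p;4p'
python3 -m inch '{"dp":[[0,0,0.005],[0,0,0.01],[0,0,0.01],[0,0,0.01]],"turn":[0,0,0,0],"claw":[1,1,1,1]}'| sed -n '2p;4p'
python3 -m inch '{"dp":[[0,0,0.005],[0,0,0.005]],"turn":[0,0],"claw":[1,1]}'| sed -n '2p;4p'
```

```text
eef_pos: [0.6545, -0.0144, 0.1377]
wrist_force: [-3.0, 1.0, 10.3]
eef_pos: [0.6546, -0.0144, 0.1372]
wrist_force: [-3.1, -0.7, 12.4]
eef_pos: [0.6546, -0.0144, 0.1372]
wrist_force: [-5.3, 1.3, 14.9]
```

```bash
python3 -m inch '{"dp":[[0,0,-0.1],[0,0,-0.3],[0,0,-0.6],[0,0,-0.83],[0,0,-0.83]],"turn":[0,0,0,0,0],"claw":[1,1,1,1,1]}'| sed -n '2p;4p'
python3 -m inch '{"dp":[[-0.3,0,0],[-0.6,0,0],[-0.766,0,0],[-0.766,0,0],[-0.766,0,0]],"turn":[0,0,0,0,0],"claw":[0.5,0,-0.5,-0.5,-0.5]}' | sed -n '2p;5p'
python3 -m inch '{"dp":[[0,0,0.4],[0,0,0.8],[0,0,1],[0,0,1]],"turn":[0,0,0,0],"claw":[-0.5,-0.5,-0.5,-0.5]}'| sed -n '2p;4p'
python3 -m inch '{"dp":[[0,0,0.3],[0,0,0.6],[0,0,0.8],[0,0,0.95],[0,0,0.95]],"turn":[0,0,0,0,0],"claw":[-0.5,-0.5,-0.5,-0.5,-0.5]}'| sed -n '2p;4p'
python3 -m inch '{"dp":[[0,0,0.06],[0,0,0.12],[0,0,0.12],[0,0,0.12]],"turn":[0,0,0,0],"claw":[-0.5,-0.5,-0.5,-0.5]}'| sed -n '2p;4p'
python3 -m inch '{"dp":[[0,0,0],[0,0,0],[0,0,0],[0,0,0],[0,0,0],[0,0,0]],"turn":[0,0,0,0,0,0],"claw":[0,0.2,0.5,1,1,1]}' 50 | sed -n '2p;4,6p'
```

```text
eef_pos: [0.6548, -0.0144, 0.2189]
wrist_force: [-0.1, -0.2, -1.3]
eef_pos: [0.5781, -0.0123, 0.2173]
gripper_width: 0.0641
eef_pos: [0.5774, -0.0122, 0.1163]
wrist_force: [-0.3, 0.1, -0.0]
eef_pos: [0.5779, -0.0123, 0.0228]
wrist_force: [-0.1, 0.1, 0.7]
eef_pos: [0.578, -0.0123, 0.0113]
wrist_force: [0.5, -0.8, 0.7]
eef_pos: [0.5781, -0.0123, 0.0116]
wrist_force: [-0.9, 0.4, 6.0]
gripper_width: 0.0444
grasp_force: 52.0
```

```bash
python3 -m inch '{"dp":[[0,0,-0.03],[0,0,-0.05],[0,0,-0.05]],"turn":[0,0,0],"claw":[1,1,1]}' | tail -1
python3 -m inch '{"dp":[[-0.15,0,0],[-0.3,0,0],[-0.45,0,0],[-0.55,0,0],[-0.55,0,0]],"turn":[0,0,0,0,0],"claw":[1,1,1,1,1]}'| tail -1
python3 -m inch '{"dp":[[-0.15,0,0],[-0.3,0,0],[-0.45,0,0],[-0.55,0,0],[-0.55,0,0]],"turn":[0,0,0,0,0],"claw":[1,1,1,1,1]}'| tail -1
python3 -m inch '{"dp":[[0,0,-0.2],[0,0,-0.4],[0,0,-0.5],[0,0,-0.5]],"turn":[0,0,0,0],"claw":[1,1,1,1]}'| tail -1
python3 -m inch '{"dp":[[0,0,0],[0,0,0],[0,0,0]],"turn":[-0.3,-0.6,-0.898],"claw":[1,1,1]}' | tail -1
python3 -m inch '{"dp":[[0,0,0],[0,0,0],[0,0,0]],"turn":[-0.3,-0.6,-0.898],"claw":[1,1,1]}' | tail -1
python3 -m inch '{"dp":[[0,0,0],[0,0,0],[0,0,0]],"turn":[-0.3,-0.6,-0.898],"claw":[1,1,1]}' | tail -1
python3 -m inch '{"dp":[[0,0,0],[0,0,0],[0,0,0]],"turn":[-0.3,-0.6,-0.898],"claw":[1,1,1]}' | tail -1
python3 -m inch '{"dp":[[0,0,0],[0,0,0],[0,0,0]],"turn":[-0.3,-0.6,-0.898],"claw":[1,1,1]}' | tail -1
python3 -m inch '{"dp":[[0,0,0],[0,0,0],[0,0,0]],"turn":[-0.3,-0.6,-0.898],"claw":[1,1,1]}' | tail -1
python3 -m inch '{"dp":[[0,0,0],[0,0,0],[0,0,0],[0,0,0]],"turn":[-0.3,-0.6,-0.898,-0.898],"claw":[1,1,1,1]}' | tail -1
python3 -m inch '{"dp":[[0,0,0.2],[0,0,0.4],[0,0,0.5],[0,0,0.5]],"turn":[0,0,0,0],"claw":[1,1,1,1]}' |  tail -1
python3 -c "
from h import *
pin(.546,-.0113,.046,4)
go(.577,-.0122,.0113,-.0265)"
```

```text
grasp_force: 51.3
grasp_force: 51.3
grasp_force: 51.3
grasp_force: 52.1
grasp_force: 52.1
grasp_force: 52.1
grasp_force: 52.1
grasp_force: 52.1
grasp_force: 52.1
grasp_force: 52.1
grasp_force: 52.1
grasp_force: 52.0
dark mass 2220
[ 0.5415666  -0.01026176  0.046     ]
t 84.45 p [ 0.468  -0.0093  0.0162] yaw x-axis 3.1148 F [ 0.4 -0.8 -2.3] w 0.0442 g 52.0 j [-0.27  0.46  1.88  0.    0.81 -1.82]
dp [-1.09   0.     0.049]
turn(z down) -0.001
```

```bash
python3 -m inch '{"dp":[[-0.15,0,0],[-0.3,0,0],[-0.45,0,0],[-0.545,0,0],[-0.545,0,0]],"turn":[0,0,0,0,0],"claw":[1,1,1,1,1]}'| sed -n '2p;4,6p'
python3 -m inch '{"dp":[[-0.15,0,0],[-0.3,0,0],[-0.45,0,0],[-0.545,0,0],[-0.545,0,0]],"turn":[0,0,0,0,0],"claw":[1,1,1,1,1]}'| sed -n '2p;4,6p'
python3 -m inch '{"dp":[[0,0,0.02],[0,0,0.047],[0,0,0.047],[0,0,0.047],[0,0,0.047],[0,0,0.047],[0,0,0.047]],"turn":[0,0,0,0,0,0,0],"claw":[1,1,0.1,-0.3,-0.5,-0.5,-0.5]}' | sed -n '2p;4,6p'
python3 -m inch '{"dp":[[0,0,-0.3],[0,0,-0.6],[0,0,-1],[0,0,-1]],"turn":[0,0,0,0],"claw":[-0.5,-0.5,-0.5,-0.5]}' |grep force
python3 -m inch '{"dp":[[0.4,0,-0.4],[0.8,0,-0.8],[1,0,-1],[1,0,-1]],"turn":[0,0,0,0],"claw":[0,1,1,1]}' |sed -n 2p
python3 -m inch '{"dp":[[0.4,0,0],[0.8,0,0],[1,0,0],[1,0,0]],"turn":[0,0,0,0],"claw":[1,1,1,1]}' |sed -n 2p
python3 -c "
from h import *
pin(.499,-.0105,.038,5)
go(.655,-.0145,.161,-.0265)"
```

```text
eef_pos: [0.5227, -0.0107, 0.0164]
wrist_force: [-0.2, 0.3, -1.8]
gripper_width: 0.0449
grasp_force: 52.1
eef_pos: [0.5767, -0.0121, 0.016]
wrist_force: [-0.2, -0.5, -2.8]
gripper_width: 0.0446
grasp_force: 52.1
eef_pos: [0.5769, -0.0121, 0.0114]
wrist_force: [0.0, 0.4, -0.2]
gripper_width: 0.0644
grasp_force: 0.0
wrist_force: [-0.2, -0.2, -0.7]
grasp_force: 0.0
eef_pos: [0.4767, -0.0096, 0.2121]
eef_pos: [0.3767, -0.0069, 0.2105]
dark mass 1287
[ 0.50032881 -0.01048082  0.038     ]
t 88.12 p [ 0.3774 -0.0071  0.2107] yaw x-axis 3.1154 F [ 0.4 -0.8  0.1] w 0.0001 g 0.0 j [-0.33 -0.02  1.89  0.    1.28 -1.88]
dp [-2.778e+00 -2.000e-03  4.940e-01]
turn(z down) 0.001
```

```bash
python3 -m inch '{"dp":[[-0.4,0,0],[-0.8,0,0],[-0.927,0,0],[-0.927,0,0]],"turn":[0,0,0,0],"claw":[1,1,1,1]}' |sed -n 2p
python3 -m inch '{"dp":[[-0.4,0,0],[-0.8,0,0],[-0.927,0,0],[-0.927,0,0]],"turn":[0,0,0,0],"claw":[1,1,1,1]}' |sed -n 2p
python3 -m inch '{"dp":[[-0.4,0,0],[-0.8,0,0],[-0.927,0,0],[-0.927,0,0]],"turn":[0,0,0,0],"claw":[1,1,1,1]}' |sed -n 2p
python3 -m inch '{"dp":[[0,0,0.2],[0,0,0.4],[0,0,0.49],[0,0,0.49]],"turn":[0,0,0,0],"claw":[1,1,1,1]}'| sed -n '2p;4p'
python3 -m inch '{"dp":[[0,0,0.03],[0,0,0.06],[0,0,0.09],[0,0,0.12],[0,0,0.14],[0,0,0.14]],"turn":[0,0,0,0,0,0],"claw":[1,1,1,1,1,1]}'| sed -n '2p;4p'
python3 -m inch '{"dp":[[0,0,0.015],[0,0,0.03],[0,0,0.045],[0,0,0.06],[0,0,0.06]],"turn":[0,0,0,0,0],"claw":[1,1,1,1,1]}'| sed -n '2p;4p'
python3 -m inch '{"dp":[[0,0,0.015],[0,0,0.03],[0,0,0.035],[0,0,0.035]],"turn":[0,0,0,0],"claw":[1,1,1,1]}'| sed -n '2p;4p'
python3 -m inch '{"dp":[[0,0,0.01],[0,0,0.015],[0,0,0.015],[0,0,0.015]],"turn":[0,0,0,0],"claw":[1,1,1,1]}'| sed -n '2p;4p'
python3 -m inch '{"dp":[[0,0,0.005],[0,0,0.008],[0,0,0.008]],"turn":[0,0,0],"claw":[1,1,1]}'| sed -n '2p;4p'
```

```text
eef_pos: [0.4699, -0.0093, 0.2104]
eef_pos: [0.5619, -0.0117, 0.2109]
eef_pos: [0.6544, -0.0142, 0.2111]
eef_pos: [0.6543, -0.0141, 0.1626]
wrist_force: [0.4, 0.5, -0.4]
eef_pos: [0.655, -0.0142, 0.1485]
wrist_force: [-0.3, -0.5, 3.9]
eef_pos: [0.6551, -0.0141, 0.143]
wrist_force: [-0.1, 1.1, 8.0]
eef_pos: [0.6551, -0.0142, 0.14]
wrist_force: [-1.3, -0.4, 8.9]
eef_pos: [0.6551, -0.0142, 0.1386]
wrist_force: [-2.0, 0.0, 9.6]
eef_pos: [0.6551, -0.0142, 0.1378]
wrist_force: [-2.6, -0.0, 10.9]
```

```bash
python3 -m inch '{"dp":[[0,0,0.005],[0,0,0.01],[0,0,0.013],[0,0,0.013]],"turn":[0,0,0,0],"claw":[1,1,1,1]}'| sed -n '2p;4p'
python3 -m inch '{"dp":[[0,0,-0.1],[0,0,-0.3],[0,0,-0.6],[0,0,-0.83],[0,0,-0.83]],"turn":[0,0,0,0,0],"claw":[1,1,1,1,1]}'| sed -n '2p;4p'
python3 -m inch '{"dp":[[0.3,0,0],[0.6,0,0],[0.78,0,0],[0.78,0,0],[0.78,0,0]],"turn":[0,0,0,0,0],"claw":[0.5,0,-0.5,-0.5,-0.5]}' | sed -n '2p;5p'
python3 -m inch '{"dp":[[0,0,0.4],[0,0,0.8],[0,0,1],[0,0,1]],"turn":[0,0,0,0],"claw":[-0.5,-0.5,-0.5,-0.5]}'| sed -n '2p;4p'
python3 -m inch '{"dp":[[0,0,0.3],[0,0,0.6],[0,0,0.8],[0,0,0.95],[0,0,0.95]],"turn":[0,0,0,0,0],"claw":[-0.5,-0.5,-0.5,-0.5,-0.5]}'| sed -n '2p;4p'
python3 -m inch '{"dp":[[0,0,0.06],[0,0,0.12],[0,0,0.12],[0,0,0.12]],"turn":[0,0,0,0],"claw":[-0.5,-0.5,-0.5,-0.5]}'| sed -n '2p;4p'
python3 -m inch '{"dp":[[0,0,0],[0,0,0],[0,0,0],[0,0,0],[0,0,0],[0,0,0]],"turn":[0,0,0,0,0,0],"claw":[0,0.2,0.5,1,1,1]}' 50 | sed -n '2p;4,6p'
```

```text
eef_pos: [0.6551, -0.0142, 0.1372]
wrist_force: [-4.0, 1.3, 14.3]
eef_pos: [0.6552, -0.0141, 0.2191]
wrist_force: [0.4, 0.4, -0.6]
eef_pos: [0.5772, -0.0121, 0.2175]
gripper_width: 0.0638
eef_pos: [0.5766, -0.012, 0.1165]
wrist_force: [0.0, 0.4, 0.4]
eef_pos: [0.577, -0.0121, 0.023]
wrist_force: [0.0, -0.4, -0.7]
eef_pos: [0.5771, -0.0121, 0.0115]
wrist_force: [0.3, -0.2, -0.3]
eef_pos: [0.5772, -0.0121, 0.0118]
wrist_force: [-1.2, 1.5, 6.4]
gripper_width: 0.0442
grasp_force: 52.1
```

```bash
python3 -m inch '{"dp":[[0,0,-0.03],[0,0,-0.05],[0,0,-0.05]],"turn":[0,0,0],"claw":[1,1,1]}' | tail -1
python3 -m inch '{"dp":[[0.15,0,0],[0.3,0,0],[0.45,0,0],[0.55,0,0],[0.55,0,0]],"turn":[0,0,0,0,0],"claw":[1,1,1,1,1]}'| tail -1
python3 -m inch '{"dp":[[0.15,0,0],[0.3,0,0],[0.45,0,0],[0.55,0,0],[0.55,0,0]],"turn":[0,0,0,0,0],"claw":[1,1,1,1,1]}'| tail -1
python3 -m inch '{"dp":[[0,0,-0.2],[0,0,-0.4],[0,0,-0.5],[0,0,-0.5]],"turn":[0,0,0,0],"claw":[1,1,1,1]}'| tail -1
python3 -m inch '{"dp":[[0,0,0],[0,0,0],[0,0,0]],"turn":[0.3,0.6,0.826],"claw":[1,1,1]}' | tail -1
python3 -m inch '{"dp":[[0,0,0],[0,0,0],[0,0,0]],"turn":[0.3,0.6,0.826],"claw":[1,1,1]}' | tail -1
python3 -m inch '{"dp":[[0,0,0],[0,0,0],[0,0,0]],"turn":[0.3,0.6,0.826],"claw":[1,1,1]}' | tail -1
python3 -m inch '{"dp":[[0,0,0],[0,0,0],[0,0,0],[0,0,0]],"turn":[0.3,0.6,0.826,0.826],"claw":[1,1,1,1]}' | tail -1
python3 -m inch '{"dp":[[0.25,-0.08,0],[0.5,-0.16,0],[0.768,-0.242,0],[0.768,-0.242,0]],"turn":[0,0,0,0],"claw":[1,1,1,1]}' | tail -1
python3 -m inch '{"dp":[[0.25,-0.08,0],[0.5,-0.16,0],[0.768,-0.242,0],[0.768,-0.242,0]],"turn":[0,0,0,0],"claw":[1,1,1,1]}' | tail -1
python3 -m inch '{"dp":[[0.25,-0.08,0],[0.5,-0.16,0],[0.768,-0.242,0],[0.768,-0.242,0]],"turn":[0,0,0,0],"claw":[1,1,1,1]}' | tail -1
python3 -m inch '{"dp":[[0.25,-0.08,0],[0.5,-0.16,0],[0.768,-0.242,0],[0.768,-0.242,0]],"turn":[0,0,0,0],"claw":[1,1,1,1]}' | tail -1
python3 -c "
from h import *
go(.4038,.3065,.0090,1.463)"
```

```text
grasp_force: 51.3
grasp_force: 51.3
grasp_force: 51.3
grasp_force: 52.1
grasp_force: 52.1
grasp_force: 52.1
grasp_force: 52.1
grasp_force: 52.1
grasp_force: 52.1
grasp_force: 52.1
grasp_force: 52.1
grasp_force: 52.1
t 102.75 p [0.4039 0.3063 0.0661] yaw x-axis 1.4655 F [-0.6 -0.8 -2.4] w 0.0446 g 52.1 j [ 0.42  0.44  1.73 -0.    0.97  0.52]
dp [ 0.002 -0.001  0.571]
turn(z down) 0.005
```

```bash
python3 -m inch '{"dp":[[0,0,0.2],[0,0,0.4],[0,0,0.5],[0,0,0.55],[0,0,0.573],[0,0,0.573]],"turn":[0,0,0,0,0,0],"claw":[1,1,1,1,1,1]}'| sed -n '2p;4,6p'
python3 -m inch '{"dp":[[0,0,0],[0,0,0],[0,0,0],[0,0,0]],"turn":[0,0,0,0],"claw":[0.1,-0.2,-0.5,-0.5]}'| sed -n '2p;4,6p'
python3 -m inch '{"dp":[[0,0,-0.3],[0,0,-0.7],[0,0,-1],[0,0,-1]],"turn":[0,0,0,0],"claw":[-0.5,-0.5,-0.5,-0.5]}'| sed -n '2p'
python3 -m inch '{"dp":[[0,0,-0.3],[0,0,-0.7],[0,0,-1],[0,0,-1]],"turn":[0,0,0,0],"claw":[-1,-1,-1,-1]}'| sed -n '2p'
python3 -m inch '{"dp":[[-0.4,0,0],[-0.9,0,0],[-0.9,0,0]],"turn":[0,0,0],"claw":[-1,-1,-1]}'| sed -n '2p'
python3 -m inch '{"dp":[[-0.4,0,0],[-0.9,0,0],[-0.9,0,0]],"turn":[0,0,0],"claw":[-1,-1,-1]}'| sed -n '2p'
python3 -m inch '{"dp":[[-0.4,0,0],[-0.9,0,0],[-0.9,0,0]],"turn":[0,0,0],"claw":[-1,-1,-1]}'| sed -n '2p'
python3 -m inch '{"dp":[[-0.4,0,0],[-0.9,0,0],[-0.9,0,0],[-0.9,0,0]],"turn":[0,0,0,0],"claw":[-1,-1,-1,-1]}'| sed -n '2p'
python3 -c "
from h import *
c=camera('top'); crop(c,160,95,260,155,3,'pics/c13.png')"
```

```text
eef_pos: [0.4038, 0.3065, 0.0093]
wrist_force: [-0.4, 0.0, -2.8]
gripper_width: 0.0446
grasp_force: 52.0
eef_pos: [0.4036, 0.3066, 0.0092]
wrist_force: [0.4, 0.1, 1.3]
gripper_width: 0.0642
grasp_force: 0.0
eef_pos: [0.4045, 0.307, 0.111]
eef_pos: [0.4041, 0.3068, 0.2099]
eef_pos: [0.3932, 0.215, 0.2076]
eef_pos: [0.3841, 0.1261, 0.208]
eef_pos: [0.3748, 0.0369, 0.2083]
eef_pos: [0.3654, -0.0501, 0.2086]
```

View pics/c13.png

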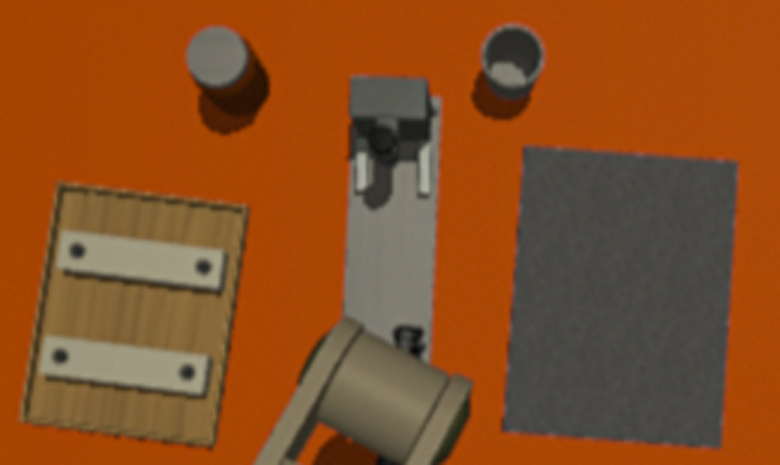

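The top view shows both boxes lying in the tray, with pins at (77,251), (204,267), (60,356) and (187,372). The knob is up at (382,138), and the jar and bucket have not moved.

```bash
python3 -c "
from plant import *
print(sign_off())"
```

```text
the job is handed in; nothing more can be done
None
```

Only two boxes were on the counter. By wrist-force readings, all four pins were pressed home; both boxes lie lids up in the tray, the press is back up, the jar and bucket are untouched, and the job is handed in (sign-off returned no verdict).

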